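# Square the table saw's mitre gauge to the blade

### The arm

A 6-joint arm with a two-finger parallel gripper is mounted at the origin on a cart in front of the work surface, level with it; the furniture and walls round the work are solid. World frame = base frame: x ahead of the robot, y to its left, z up, the work surface at z = 0. Lengths are in m, angles in rad, forces in N, time in s.
With the tool pointing down it reaches from about 0.25 to 0.775 m from the base axis. Payload 4 kg.
Tool frame: the origin (TCP) lies on the centre line of the jaws, within the pads' length; the fingertips stand 8 mm ahead of it and the grasp point (between the pads) lies 11 mm behind it; z points along the fingers, y is the direction in which the jaws open and shut (so a half turn about z gives the same grasp; the last joint's range is limited). The gripper opens to 94 mm and grips with 3 to 60 N. Pads are 16 mm wide; open, the fingers measure 119 mm over their backs; the gripper's body (75 mm by 177 mm) begins 78 mm behind the grasp point.
Start: joints at [1.065, 0.087, 1.371, -0, 1.684, -0.103], TCP at [0.216, 0.506, 0.214] pointing down, gripper open.
Joint ranges: [-3.1, 3.1], [-0.76, 2.03], [0.27, 2.55], [-1.08, 4.22], [0.17, 2.65], [-2.57, 2.57]. Speed limits (rad/s): [2.79, 2.79, 3.14, 3.14, 3.14, 3.14].

### API

Orientations are given as [roll, pitch, yaw] about the fixed x, y, z axes, in that order (R = Rz(yaw) Ry(pitch) Rx(roll)).
In Python, from bench import * gives the robot as it stands.
- The arm moves only by the tool step_arm, never from a script. Its argument "steps" is a list of rows, each an object of numbers: "jaw": the opening, from 0 (shut) to 1 (fully open); "tx", "ty", "tz": the shift along the tool's x, y, z in m; "ax", "ay", "az": the turn, a rotation vector about the tool's x, y, z in rad. In form: [{"jaw": .., "tx": .., "ty": .., "tz": .., "ax": .., "ay": .., "az": ..}, ...]. A call has 1 to 8 rows; each row is the pose to reach, as a shift and turn from the pose measured when the call began, along the tool's axes at that moment; what a row does not reach only later rows make up. A row lasts 1/10 s, in which the tool goes at most 50 mm and 8.59 degrees, less where a joint would pass 70% of its speed; a pose out of reach is approached as far as the arm can. A call with a gripper value outside its range is refused whole. The fingers move at their own pace and stop on an object; the grip force is fixed at half the most. Time passes only in rows, so rows that repeat a pose let the fingers close. It gives the time, the measured TCP pose, the force and the opening at its end, in the units of the state.
- get_obs(): the state, without advancing time (a new reading comes with each control period).
- snapshot(name): name is "side" or "top" or "wrist"; returns (picture, depth): 420x560x3 uint8, red, green, blue; 420x560 float32, m along the optical axis (not along the pixel's ray), 0 where there is no reading.
- camera_model(name): a dict with "intrinsics" (3x3 intrinsics, pixels), "origin" and "orientation" of the camera in the world. Camera axes: x right, y down, z forward; pixel columns grow to the right and rows downward; lengths in m; the calibration is good to about 2 mm. A picture is of the moment at which its call begins: read the wrist's pose just before it. camera_model takes no time and is no camera call; for the wrist camera it gives the pose at the moment of the call.
- close_job(): hands the job in, once; it reports no verdict.
Trained networks look in the newest picture that a camera, given by its name, has taken for a name from the list of things; names that differ only in an ending like _2 or _b are one class to them, and where a whole thing is asked for, a point or a joint stands for the part that bears it (a point fixed in the world has none). Each returns a list of dicts, best first, with "confidence" (0 to 1); they miss things now and then, are a little off and sometimes report something else, mostly with a low value. They report only what shows in the picture. A call takes as long as a camera call.
- silhouettes(camera, query): "pixels" (420x560 bool, what is visible of it) and "rect" ([left, top, right, bottom] in pixels, round what is visible of it).
The state is a dict: "time": time; "joint_positions": joint angles; "qvel": joint speeds; "joint_torque": joint torques, N m; "tool_pos": TCP position; "ee_rot": TCP orientation; "wrist_force": force on the tool from outside, world axes, zero at the start; "wrist_torque": the same for the moment, N m; "width": finger opening in m.
Only numpy, scipy, OpenCV 4.12 (cv2) and the standard library are available. Lean on these libraries where they do the work, as an engineer would, in place of code of your own. Each camera call takes 0.05 s, during which the arm holds its last target. There are 200 camera calls.

### The job

The head of the table saw's mitre gauge has been loosened and is off square. Swing the blade guard up gently until it rests on its stop, then take the aluminium set-up square and lay it flat on the saw table between the blade and the gauge, and press its right-angled corner home so that one outer edge bears flush on the side of the blade and the other flush on the face of the gauge, turning the gauge square. Do not force it hard enough to bend the blade, leave the other things on the bench where they are, and finish still gripping the square and pressing it lightly against both faces, so that someone could now lock the gauge.

Things in the scene. Friction and masses are not known exactly. Their poses are not given: they have to be found in the camera images.
- table_saw: a compact bench table saw with a dark steel table top, 340 x 320 mm, level, 90 mm above the bench. Origin on the bench under the middle of the table; z up, x = feed direction, along the blade away from the operator, y = to the operator's left. The saw does not move. A rip fence is parked at the left edge (y 115 to 141 mm); the gauge is on the right of the blade (-y).
- saw_blade: the vertical saw blade in the middle of the saw table, in the plane y = 0 of the saw, fixed and not turning: a disc 2.5 mm thick that stands 38 mm above the table and is exposed from x = -50 to +50 mm at 12 mm above the table. Same origin and axes as the saw.
- blade_guard (a joint): angle of the blade guard (rad), a narrow hood 28 mm wide over the blade, hinged behind the blade: 0 = down over the blade, 1.45 = up on its stop, standing almost upright. Its hinge is stiff: it stays where it is left and takes about 3 N at the tab to move.
- guard_hinge (a point): the axis of the guard's hinge, 100 mm behind the blade's middle (saw x) and 136 mm above the bench; the axis runs along the saw's y.
- guard_tab (a point): middle of the orange grip tab at the front end of the guard, 199 mm from the hinge axis and 152 mm above the bench when the guard is down: an upright paddle 12 mm thick (along the saw's y), 50 mm long, 26 mm high, made to be pinched on its two sides; it can turn between the fingers as the guard swings. The hood behind it begins 28 mm from this point.
- mitre_gauge: the mitre gauge's turning head. Origin on its upright pivot at table level (x = -84, y = -75 mm on the saw); its x axis lies along the saw's x when the gauge is square. It turns up to 0.35 rad either way with a drag of about 0.08 Nm and stays where left; it cannot slide along its slot. A black knob 26 mm behind the pivot rises 41 mm above the table.
- gauge_face (a point): point on the flat face of the gauge's upright aluminium fence, straight ahead of the pivot by 12 mm, 12 mm above the saw table; x points out of the face, y along it. The fence reaches 55 mm along +y (squared, it stops 20 mm short of the blade) and 75 mm along -y; its top is 32 mm above the table.
- saw_corner (a point): the point where the right-hand side face of the blade (prolonged) and the squared face of the gauge meet, 12 mm above the saw table: the square's corner point belongs here. Axes as the saw's: the gauge face runs from here along -y, the blade along +x.
- set_square: the loose set-up square: an open, flat right-angled triangle frame of aluminium bar, 24 mm thick (high) as it lies, all three bars 14 mm wide, 0.26 kg, on the bench right of the saw. Legs 128 mm long along its own +x and +y, the outer edge of each leg true; the outer corner is relieved by 4 mm. Origin at the middle of the long (sloping) bar, underside; z up. The right-angled corner lies at x = -65, y = -65 mm.
- square_grip (a point): middle of the square's long sloping bar (12 mm above its underside), the place to grip: the bar runs along the square's (1, -1) direction, 14 mm wide. The open space inside the triangle beside it is 51 to 65 mm deep, so open the fingers only about 45 mm when going in.
- square_corner (a point): the square's right-angled outer corner point, 12 mm above its underside; axes along the two legs (+x and +y), same as the square's.
- tape_measure: bystander: yellow tape measure, 38 x 89 x 62 mm, standing at the front of the bench on the right
- sanding_block: bystander: cork sanding block, 56 x 94 x 31 mm, on the right of the bench, beyond the square

How it is judged:
By the outcome, as a careful person would: the job done as asked, in the order asked, and still so for the second after the job is handed in, while the arm keeps its last pose, push and grip.
It also fails if it takes over 66 s, if anything falls off the work surface, if the arm or the gripper's body presses on something with over 40 N, if the wrist force passes 120 N, or if a joint passes its speed limit or range.

## Working session

There is one attempt and no reset: what is moved stays moved. The work goes in short steps, Python scripts to look and compute and a tool call to move; the robot and the scene stay as the last step left them, time stands still between calls to the robot, and variables do not carry over. Pictures are saved under pics/ and viewed, about 8 in all and at most 12, crops included, and the job is handed in when it is done.

Besides the shell and the picture viewer there is one more tool, called as a command line: name --argument value ..., lists and objects as JSON in quotes. step_arm: Moves the arm, as the interface text tells. Its arguments: {"type":"object","properties":{"steps":{"type":"array"}},"required":["steps"]}

```bash
mkdir -p pics; ls; cat > h.py <<'E'
from bench import *
import numpy as np, cv2
from scipy.spatial.transform import Rotation as R
def cam(n):
    m=camera_model(n); o=np.array(m["orientation"],float)
    Rm=o if o.shape==(3,3) else (R.from_euler('xyz',o).as_matrix() if o.size==3 else R.from_quat(o).as_matrix())
    return np.array(m["intrinsics"]),np.array(m["origin"]),Rm
def cloud(n,d):
    K,t,Rm=cam(n); v,u=np.mgrid[:d.shape[0],:d.shape[1]]
    p=np.stack([(u-K[0,2])/K[0,0]*d,(v-K[1,2])/K[1,1]*d,d],-1)
    return p@Rm.T+t
def save(f,im): cv2.imwrite('pics/'+f,cv2.cvtColor(im,cv2.COLOR_RGB2BGR))
E
python3 - <<'E'
from h import *
s=get_obs(); print(s)
print(camera_model("top"),camera_model("side"))
for n in("top","side"):
    im,d=snapshot(n); save(n+'0.png',im); P=cloud(n,d); np.savez(n+'0.npz',im=im,d=d,P=P)
    for q in("table_saw","saw_blade","mitre_gauge","set_square","guard_tab","tape_measure","sanding_block"):
        for r in silhouettes(n,q)[:2]:
            m=r["pixels"]&(d>0); print(n,q,round(r["confidence"],2),r["rect"],m.sum(),np.median(P[m],0).round(3) if m.any() else '')
E
```

```text
pics
{'time': 0.0, 'joint_positions': array([ 1.06486467e+00,  8.79771470e-02,  1.37223057e+00, -3.58184658e-06,
        1.68357456e+00, -1.03126863e-01]), 'qvel': array([ 0.00035881, -0.00109868, -0.0020529 ,  0.00141413, -0.00116756,
       -0.00123461]), 'joint_torque': array([-1.94896602e-03, -3.40201414e+01, -3.02411163e+01,  7.15942704e-02,
        3.34008748e-02, -1.68980737e-04]), 'tool_pos': array([0.21536755, 0.50551874, 0.21230406]), 'ee_rot': array([-3.13941430e+00, -2.21867198e-04,  2.73878722e+00]), 'wrist_force': array([-0.31221917, -0.06816752,  1.0564678 ]), 'wrist_torque': array([ 0.02656657, -0.01496111, -0.01244619]), 'width': 0.09371895041706357}
{'intrinsics': array([[401.3866047 ,   0.        , 279.39413181],
       [  0.        , 401.3866047 , 205.34256481],
       [  0.        ,   0.        ,   1.        ]]), 'origin': array([0.34550447, 0.17010941, 0.97172675]), 'orientation': array([-2.90629459e+00, -1.37289109e-03, -1.72357501e+00])} {'intrinsics': array([[515.61006504,   0.        , 269.28587511],
       [  0.        , 515.61006504, 208.43085652],
       
[... 820 characters left out ...]
702 0.016 0.029]
top sanding_block 0.26 [246.9, 245.4, 298.5, 294.5] 1322 [0.402 0.169 0.101]
side table_saw 0.96 [195.3, 212.0, 454.8, 420.0] 35093 [0.433 0.325 0.091]
side mitre_gauge 0.56 [325.4, 214.1, 365.4, 274.8] 983 [0.411 0.169 0.112]
side set_square 0.7 [271.2, 160.2, 330.3, 219.1] 1546 [ 0.538 -0.009  0.022]
side guard_tab 0.9 [242.5, 246.5, 376.6, 309.8] 3323 [0.449 0.296 0.149]
side guard_tab 0.48 [201.3, 169.9, 244.3, 211.0] 1078 [0.7   0.023 0.029]
side tape_measure 0.9 [323.2, 184.9, 369.4, 217.1] 896 [ 0.418 -0.005  0.042]
side tape_measure 0.53 [192.5, 205.2, 452.4, 420.0] 35072 [0.434 0.325 0.091]
side sanding_block 0.7 [196.8, 168.6, 243.2, 209.1] 1036 [0.7   0.025 0.029]
```

```bash
python3 - <<'E'
import cv2,numpy as np
from h import *
a=cv2.imread('pics/top0.png')[110:400,100:400]; b=cv2.imread('pics/side0.png')[140:420,170:470]
cv2.imwrite('pics/a.png',np.hstack([cv2.resize(a,(400,386)),cv2.resize(b,(400,386))]))
for n in("top","side"):
    z=np.load(n+'0.npz');P=z['P'];im=z['im'].astype(int)
    # table plane pixels -> outline
    m=(abs(P[...,2]-.09)<.005)&(P[...,0]>.2)
    c,l=cv2.connectedComponents(m.astype(np.uint8)),None
    pts=P[m][:,:2].astype(np.float32)
    r=cv2.minAreaRect(pts); print(n,'table rect',r, 'zmed',np.median(P[m][:,2]))
    # orange tab
    o=(im[...,0]>170)&(im[...,1]>60)&(im[...,1]<150)&(im[...,2]<80)&(P[...,2]>.12)
    q=P[o]; print('orange',len(q),q.mean(0) if len(q) else '', q.min(0) if len(q) else '',q.max(0) if len(q) else '')
E
```

```text
top table rect ((0.37348559498786926, 0.18809649348258972), (0.8149679899215698, 0.9506352543830872), 30.000516891479492) zmed 0.08944642485260668
orange 242 [0.42780364 0.09098511 0.27519259] [ 0.34550447 -0.29566667  0.1689467 ] [0.65471741 0.2659313  0.97172675]
side table rect ((0.4226660430431366, 0.020459413528442383), (0.9154453277587891, 0.7708477973937988), 29.86575698852539) zmed 0.09041675692541656
orange 127 [0.39099852 0.23268562 0.19262095] [ 0.35175533 -0.2898494   0.16708867] [0.66048966 0.26628754 0.37056805]
```

View pics/a.png

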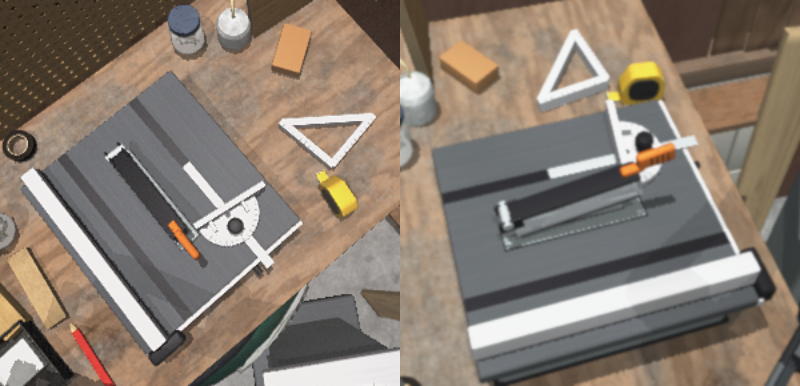

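```bash
cat >> h.py <<'E'
def comp(m,seed):
    n,l=cv2.connectedComponents(m.astype(np.uint8)); return l==l[seed]
E
python3 - <<'E'
from h import *
for n in("top","side"):
    z=np.load(n+'0.npz');P=z['P'];im=z['im'];d=z['d']
    hsv=cv2.cvtColor(im,cv2.COLOR_RGB2HSV)
    m=(abs(P[...,2]-.09)<.006)&(d>0)&(d<1.2)
    cnt,l,st,_=cv2.connectedComponentsWithStats(m.astype(np.uint8))
    k=1+np.argmax(st[1:,4]); pts=P[l==k][:,:2].astype(np.float32)
    (c,s,a)=cv2.minAreaRect(pts); print(n,'table',np.round(c,4),np.round(s,4),a,cv2.boxPoints((c,s,a)).round(3).tolist())
    o=(hsv[...,0]<16)&(hsv[...,0]>4)&(hsv[...,1]>190)&(hsv[...,2]>120)&(P[...,2]>.12)&(P[...,2]<.2)&(d>0)&(abs(P[...,1]-.25)<.15)
    q=P[o]; print('orange',len(q),np.median(q,0),q.min(0),q.max(0)); print(cv2.minAreaRect(q[:,:2].astype(np.float32)))
    g=(P[...,2]>.135)&(P[...,2]<.2)&(d>0)&(abs(P[...,0]-.43)<.15)&(abs(P[...,1]-.27)<.13)&~o
    w=P[g]; c0=w.mean(0); u,sv,vt=np.linalg.svd(w[:,:2]-c0[:2],full_matrices=False); print('guard',len(w),c0,np.degrees(np.arctan2(vt[0,1],vt[0,0])),w.min(0),w.max(0))
    f=(P[...,2]>.113)&(P[...,2]<.127)&(hsv[...,1]<50)&(hsv[...,2]>130)&(abs(P[...,0]-.4)<.12)&(abs(P[...,1]-.17)<.1)&(d>0)
    w=P[f].astype(np.float32); print('fence',cv2.minAreaRect(w[:,:2]),w.min(0),w.max(0))
    s=(P[...,2]>.012)&(P[...,2]<.035)&(hsv[...,1]<60)&(abs(P[...,0]-.55)<.12)&(abs(P[...,1]+.01)<.12)&(d>0)
    tri=cv2.minEnclosingTriangle(P[s][:,:2].astype(np.float32)); print('sq',s.sum(),tri[1].reshape(3,2).round(4).tolist(),np.median(P[s],0))
E
```

```text
top table [0.449  0.2623] [0.363 0.276] 31.671131134033203 [[0.22200000286102295, 0.2840000092983246], [0.367000013589859, 0.05000000074505806], [0.6759999990463257, 0.23999999463558197], [0.531000018119812, 0.4749999940395355]]
orange 58 [0.37977383 0.24624317 0.1937394 ] [0.35407356 0.22828462 0.1689467 ] [0.40842865 0.2646383  0.19974188]
((0.3807298243045807, 0.24631409347057343), (0.06158095970749855, 0.010507289320230484), 31.164405822753906)
guard 1285 [0.45326968 0.29060126 0.15727757] -148.03951546794485 [0.34846901 0.2245092  0.13612808] [0.54700673 0.35640811 0.19992059]Traceback (most recent call last):
  File "<stdin>", line 14, in <module>
cv2.error: OpenCV(4.12.0) /io/opencv/modules/imgproc/src/convhull.cpp:143: error: (-215:Assertion failed) total >= 0 && (depth == CV_32F || depth == CV_32S) in function 'convexHull'
```

```bash
python3 - <<'E'
from h import *
for n in("top","side"):
    z=np.load(n+'0.npz');P=z['P'];im=z['im'];d=z['d']
    hsv=cv2.cvtColor(im,cv2.COLOR_RGB2HSV)
    o=(hsv[...,0]<16)&(hsv[...,0]>4)&(hsv[...,1]>190)&(hsv[...,2]>120)&(P[...,2]>.12)&(P[...,2]<.3)&(d>0)&(d<1.2)&(abs(P[...,1]-.25)<.15)&(abs(P[...,0]-.4)<.12)
    q=P[o]; print(n,'orange',len(q),np.median(q,0),np.percentile(q,[3,97],0).round(3).tolist()); print(cv2.minAreaRect(q[:,:2].astype(np.float32)))
    m=(abs(P[...,2]-.0895)<.004)&(d>0)&(d<1.2)
    # table edges in saw frame at yaw guesses
    g=(P[...,2]>.125)&(P[...,2]<.26)&(d>0)&(abs(P[...,0]-.43)<.15)&(abs(P[...,1]-.27)<.13)&~o
    w=P[g]; c0=w.mean(0); vt=np.linalg.svd(w[:,:2]-c0[:2],full_matrices=False)[2]; yaw=np.arctan2(vt[0,1],vt[0,0]); yaw=yaw+np.pi if yaw<-1 else yaw
    print('guard',len(w),c0,np.degrees(yaw))
    e=np.array([np.cos(yaw),np.sin(yaw)]); s=(w[:,:2]-c0[:2])@e
    for a in np.arange(-.14,.14,.02):
        k=abs(s-a)<.01
        if k.sum()>3: print(round(a,2),k.sum(),np.percentile(w[k][:,2],[5,50,95]).round(3),end=' ; ')
    print()
    f=(P[...,2]>.112)&(P[...,2]<.128)&(hsv[...,1]<60)&(hsv[...,2]>120)&(abs(P[...,0]-.4)<.12)&(abs(P[...,1]-.17)<.1)&(d>0)
    w=P[f].astype(np.float32); print('fence',len(w))
    if len(w)>5: r=cv2.minAreaRect(w[:,:2]);print(r,cv2.boxPoints(r).round(3).tolist())
    s=(P[...,2]>.012)&(P[...,2]<.035)&(hsv[...,1]<60)&(abs(P[...,0]-.55)<.12)&(abs(P[...,1]+.01)<.12)&(d>0)
    print('sq',s.sum())
    if s.sum()>5: tri=cv2.minEnclosingTriangle(P[s][:,:2].astype(np.float32)); print(tri[1].reshape(3,2).round(4).tolist(),np.median(P[s],0))
    rip=(P[...,2]>.095)&(P[...,2]<.15)&(hsv[...,1]<60)&(hsv[...,2]>150)&(P[...,1]>.25)&(P[...,0]>.2)&(P[...,0]<.6)&(d>0)
    w=P[rip].astype(np.float32); print('rip',cv2.minAreaRect(w[:,:2]),np.median(w[:,2]))
E
```

```text
top orange 59 [0.37961288 0.24616313 0.19388024] [[0.356, 0.231, 0.17], [0.407, 0.264, 0.2]]
((0.3807298243045807, 0.24631409347057343), (0.06158095970749855, 0.010507289320230484), 31.164405822753906)
guard 1650 [0.43300872 0.29244812 0.15100474] 23.929731931897322
-0.12 23 [0.125 0.126 0.127] ; -0.1 125 [0.125 0.129 0.2  ] ; -0.08 147 [0.125 0.129 0.198] ; -0.06 134 [0.125 0.165 0.195] ; -0.04 164 [0.126 0.165 0.174] ; -0.02 182 [0.125 0.161 0.165] ; 0.0 164 [0.126 0.158 0.161] ; 0.02 140 [0.149 0.155 0.158] ; 0.04 133 [0.148 0.152 0.154] ; 0.06 130 [0.144 0.148 0.151] ; 0.08 123 [0.141 0.144 0.148] ; 0.1 142 [0.137 0.142 0.145] ; 0.12 43 [0.138 0.14  0.143] ; 
fence 340Traceback (most recent call last):
  File "<stdin>", line 19, in <module>
cv2.error: OpenCV(4.12.0) /io/opencv/modules/imgproc/src/convhull.cpp:143: error: (-215:Assertion failed) total >= 0 && (depth == CV_32F || depth == CV_32S) in function 'convexHull'
```

```bash
python3 - <<'E'
from h import *
C=lambda w:np.ascontiguousarray(w[:,:2],np.float32)
for n in("top","side"):
    z=np.load(n+'0.npz');P=z['P'];im=z['im'];d=z['d']
    hsv=cv2.cvtColor(im,cv2.COLOR_RGB2HSV)
    o=(hsv[...,0]<16)&(hsv[...,0]>4)&(hsv[...,1]>190)&(hsv[...,2]>120)&(P[...,2]>.12)&(P[...,2]<.3)&(d>0)&(d<1.2)&(abs(P[...,1]-.25)<.15)&(abs(P[...,0]-.4)<.12)
    q=P[o]; print(n,'orange',len(q),np.median(q,0),np.percentile(q,[3,97],0).round(3).tolist()); print(cv2.minAreaRect(C(q)))
    g=(P[...,2]>.135)&(P[...,2]<.26)&(d>0)&(abs(P[...,0]-.45)<.14)&(abs(P[...,1]-.28)<.1)&~o
    w=P[g]; r=cv2.minAreaRect(C(w)); print('guard',r)
    f=(P[...,2]>.112)&(P[...,2]<.128)&(hsv[...,1]<60)&(hsv[...,2]>120)&(abs(P[...,0]-.4)<.12)&(abs(P[...,1]-.17)<.1)&(d>0)
    r=cv2.minAreaRect(C(P[f]));print('fence',f.sum(),r,cv2.boxPoints(r).round(3).tolist())
    s=(P[...,2]>.012)&(P[...,2]<.035)&(hsv[...,1]<60)&(abs(P[...,0]-.55)<.12)&(abs(P[...,1]+.01)<.12)&(d>0)
    if s.sum()>5: tri=cv2.minEnclosingTriangle(C(P[s])); print('sq',s.sum(),tri[1].reshape(3,2).round(4).tolist(),np.median(P[s],0))
    rip=(P[...,2]>.095)&(P[...,2]<.15)&(hsv[...,1]<60)&(hsv[...,2]>150)&(P[...,1]>.25)&(P[...,0]>.2)&(P[...,0]<.6)&(d>0)
    print('rip',cv2.minAreaRect(C(P[rip])),np.median(P[rip][:,2]))
    m=(abs(P[...,2]-.0895)<.0045)&(d>0)&(d<1.2)
    cnt,l,st,_=cv2.connectedComponentsWithStats(m.astype(np.uint8)); k=1+np.argmax(st[1:,4])
    r=cv2.minAreaRect(C(P[l==k])); print('table',r,cv2.boxPoints(r).round(3).tolist())
E
```

```text
top orange 59 [0.37961288 0.24616313 0.19388024] [[0.356, 0.231, 0.17], [0.407, 0.264, 0.2]]
((0.3807298243045807, 0.24631409347057343), (0.06158095970749855, 0.010507289320230484), 31.164405822753906)
guard ((0.44501614570617676, 0.28604719042778015), (0.223811537027359, 0.03391265124082565), 31.621524810791016)
fence 340 ((0.4133330285549164, 0.1894327998161316), (0.0719120055437088, 0.15662576258182526), 3.139951229095459) [[0.37299999594688416, 0.26600000262260437], [0.38199999928474426, 0.10899999737739563], [0.45399999618530273, 0.11299999803304672], [0.4449999928474426, 0.27000001072883606]]
sq 989 [[0.5597000122070312, -0.1242000013589859], [0.4302000105381012, 0.006899999920278788], [0.5759000182151794, 0.06620000302791595]] [ 0.54623042 -0.01877512  0.02285546]
rip ((0.3796091377735138, 0.39509671926498413), (0.3142279386520386, 0.17142921686172485), 5.290096282958984) 0.12421139375132217
table ((0.4486798644065857, 0.2622026205062866), (0.3622519373893738, 0.27587318420410156), 31.671131134033203) [[0.22200000286102295, 0.2840000092983246], [0.367000013589859, 0.0500000007
[... 579 characters left out ...]
0799999237060547, 0.09700000286102295], [0.45399999618530273, 0.11699999868869781], [0.41200000047683716, 0.2160000056028366]]
sq 1077 [[0.5748000144958496, 0.06750000268220901], [0.558899998664856, -0.125], [0.4275999963283539, 0.007699999958276749]] [ 0.54001293 -0.00896414  0.02333907]
rip ((0.40845251083374023, 0.3372931480407715), (0.35547012090682983, 0.15947556495666504), 31.626388549804688) 0.12532569194252952
table ((0.4522361755371094, 0.2556872069835663), (0.3626570403575897, 0.26248699426651), 31.57818031311035) [[0.2290000021457672, 0.27300000190734863], [0.3659999966621399, 0.04899999871850014], [0.675000011920929, 0.23899999260902405], [0.5379999876022339, 0.4620000123977661]]
```

step_arm --steps '[{"jaw": 1, "tx": -0.02, "ty": -0.015, "tz": -0.04, "az": -0.14}, {"jaw": 1, "tx": -0.05, "ty": -0.04, "tz": -0.07, "az": -0.28}, {"jaw": 1, "tx": -0.09, "ty": -0.065, "tz": -0.1, "az": -0.42}, {"jaw": 1, "tx": -0.13, "ty": -0.09, "tz": -0.12, "az": -0.56}, {"jaw": 1, "tx": -0.17, "ty": -0.12, "tz": -0.12, "az": -0.7}, {"jaw": 1, "tx": -0.21, "ty": -0.15, "tz": -0.12, "az": -0.83}, {"jaw": 1, "tx": -0.249, "ty": -0.1765, "tz": -0.12, "az": -0.953}, {"jaw": 1, "tx": -0.249, "ty": -0.1765, "tz": -0.12, "az": -0.953}]'

```text
invalid input
```

```bash
cat >> h.py <<'E'
def go(p,yaw_deg=None,rot=None):
    """print tool-frame deltas from measured pose to target"""
    s=get_obs(); R0=R.from_euler('xyz',s["ee_rot"]); R1=rot if rot is not None else R.from_euler('xyz',[np.pi,0,np.radians(yaw_deg)])
    t=R0.inv().apply(np.array(p)-s["tool_pos"]); a=(R0.inv()*R1).as_rotvec()
    print('delta t',t.round(4),'a',a.round(3),'rows>=',max(np.linalg.norm(t)/.05,np.linalg.norm(a)/.15).round(1))
def st():
    s=get_obs(); print('t',round(s['time'],2),'p',s['tool_pos'].round(4),'rpy',np.degrees(s['ee_rot']).round(2),'q',s['joint_positions'].round(2),'F',s['wrist_force'].round(1),'w',round(s['width'],4))
E
python3 - <<'E'
from h import *
st()
im,d=snapshot("wrist"); save('w1.png',im); P=cloud("wrist",d); np.savez('w1.npz',im=im,d=d,P=P)
print(camera_model("wrist"))
hsv=cv2.cvtColor(im,cv2.COLOR_RGB2HSV)
o=(hsv[...,0]<16)&(hsv[...,0]>4)&(hsv[...,1]>190)&(hsv[...,2]>120)&(d>0)&(P[...,2]>.12)&(P[...,2]<.3)
q=P[o]; print(len(q)); 
if len(q): print(np.percentile(q,[2,50,98],0).round(4),cv2.minAreaRect(np.ascontiguousarray(q[:,:2],np.float32)))
E
```

```text
t 0.8 p [0.2156 0.506  0.2135] rpy [179.99  -0.   156.92] q [ 1.06  0.09  1.37  0.    1.68 -0.1 ] F [ 0.6 -0.1 -0.7] w 0.0938
{'intrinsics': array([[335.08907755,   0.        , 282.86577744],
       [  0.        , 335.08907755, 211.63798997],
       [  0.        ,   0.        ,   1.        ]]), 'origin': array([0.145404  , 0.53673863, 0.38475119]), 'orientation': array([2.87620405e+00, 1.24126570e-05, 1.16747403e+00])}
0
```

View pics/w1.png

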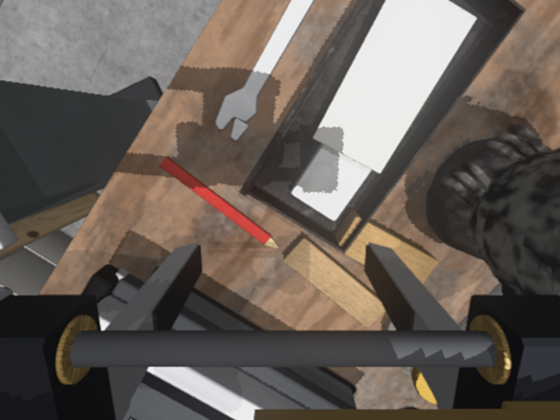

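The call was refused (rows probably need all seven numbers), and this picture shows only the start area. I'll resend with the full keys.

step_arm --steps '[{"jaw": 1, "tx": -0.02, "ty": -0.015, "tz": -0.04, "ax": 0, "ay": 0, "az": -0.14}, {"jaw": 1, "tx": -0.05, "ty": -0.04, "tz": -0.07, "ax": 0, "ay": 0, "az": -0.28}, {"jaw": 1, "tx": -0.09, "ty": -0.065, "tz": -0.1, "ax": 0, "ay": 0, "az": -0.42}, {"jaw": 1, "tx": -0.13, "ty": -0.09, "tz": -0.12, "ax": 0, "ay": 0, "az": -0.56}, {"jaw": 1, "tx": -0.17, "ty": -0.12, "tz": -0.12, "ax": 0, "ay": 0, "az": -0.7}, {"jaw": 1, "tx": -0.21, "ty": -0.15, "tz": -0.12, "ax": 0, "ay": 0, "az": -0.83}, {"jaw": 1, "tx": -0.249, "ty": -0.1765, "tz": -0.12, "ax": 0, "ay": 0, "az": -0.953}, {"jaw": 1, "tx": -0.249, "ty": -0.1765, "tz": -0.12, "ax": 0, "ay": 0, "az": -0.953}]'

```text
time: 1.65
tool_pos: [0.3766, 0.2437, 0.3338]
ee_rot: [-3.141, 0.001, -2.591]
wrist_force: [-0.6, -0.6, 0.3]
width: 0.0943
```

```bash
python3 - <<'E'
from h import *
st()
im,d=snapshot("wrist"); save('w2.png',im); P=cloud("wrist",d); np.savez('w2.npz',im=im,d=d,P=P)
hsv=cv2.cvtColor(im,cv2.COLOR_RGB2HSV)
o=(hsv[...,0]<16)&(hsv[...,0]>4)&(hsv[...,1]>190)&(hsv[...,2]>100)&(d>0)&(P[...,2]>.12)&(P[...,2]<.3)
q=P[o]; print(len(q)); 
e=np.array([np.cos(np.radians(31.5)),np.sin(np.radians(31.5))]);n=np.array([-e[1],e[0]])
if len(q):
  print(np.percentile(q,[2,50,98],0).round(4),cv2.minAreaRect(np.ascontiguousarray(q[:,:2],np.float32)))
  a=q[:,:2]@e
  for lo in np.arange(a.min(),a.max(),.006):
    k=(a>=lo)&(a<lo+.006); print(round(lo+.003,3),k.sum(),np.percentile(q[k][:,2],[5,50,95]).round(4),np.percentile(q[k][:,:2]@n,[3,97]).round(4))
E
```

```text
t 1.65 p [0.3766 0.2437 0.3338] rpy [-1.7996e+02  5.0000e-02 -1.4847e+02] q [ 0.45 -0.13  1.35 -0.    1.92 -1.67] F [-0.6 -0.6  0.3] w 0.0943
0
```

View pics/w2.png

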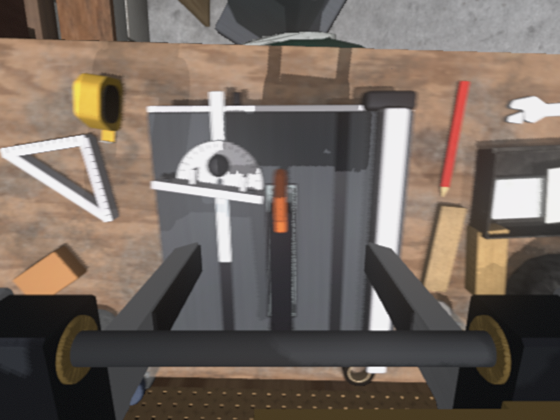

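Wrist view from above: tab at about (280,200), gauge fence from (152,185) to (263,201), square vertices at (2,152), (87,138), (110,220), tape at (98,100), and block at (50,270). Next I'll measure tab, blade slot, fence and square from this view.

```bash
cat >> h.py <<'E'
YAW=np.radians(31.5)
e=np.array([np.cos(YAW),np.sin(YAW)]);n=np.array([-e[1],e[0]])
C=lambda w:np.ascontiguousarray(w[:,:2],np.float32)
E
python3 - <<'E'
from h import *
z=np.load('w2.npz');im,d,P=z['im'],z['d'],z['P']
hsv=cv2.cvtColor(im,cv2.COLOR_RGB2HSV)
print(hsv[200,280],hsv[180,280],P[200,280],P[180,280])
o=np.zeros(d.shape,bool);o[155:240,265:295]=True
o&=(hsv[...,1]>120)&(d>0)&(P[...,2]>.13)
q=P[o];a=q[:,:2]@e
for lo in np.arange(a.min(),a.max(),.006):
    k=(a>=lo)&(a<lo+.006); print(round(lo+.003,3),k.sum(),np.percentile(q[k][:,2],[5,50,95]).round(4),np.percentile(q[k][:,:2]@n,[3,50,97]).round(4))
# guard hood
g=np.zeros(d.shape,bool);g[230:330,255:305]=True;g&=(P[...,2]>.13)&(d>0);q=P[g]
a=q[:,:2]@e
for lo in np.arange(a.min(),a.max(),.02):
    k=(a>=lo)&(a<lo+.02); print('hood',round(lo+.01,3),k.sum(),np.median(q[k][:,2]).round(4),np.percentile(q[k][:,:2]@n,[3,97]).round(4))
# table edges, right edge y & front edge
t=(abs(P[...,2]-.09)<.005)&(d>0); t[:,:140]=0;t[:,380:]=0;t[330:]=0
q=P[t];r=cv2.minAreaRect(C(q));print('table',r,(cv2.boxPoints(r)@np.stack([e,n],1)).round(4).tolist())
f=(P[...,2]>.114)&(P[...,2]<.13)&(d>0)&(hsv[...,1]<60);f[:,:148]=0;f[:,268:]=0;f[210:]=0;f[:170]=0
r=cv2.minAreaRect(C(P[f]));print('fence',f.sum(),r,cv2.boxPoints(r).round(4).tolist(),(cv2.boxPoints(r)@np.stack([e,n],1)).round(4).tolist())
s=(P[...,2]>.015)&(P[...,2]<.035)&(d>0)&(hsv[...,1]<70);s[:,125:]=0;s[:125]=0;s[230:]=0
tri=cv2.minEnclosingTriangle(C(P[s]))[1].reshape(3,2);print('sq',s.sum(),tri.round(4).tolist())
for i in range(3): print(np.linalg.norm(tri[i]-tri[i-1]).round(4))
E
```

```text
[ 10 173 217] [  9 141 116] [0.37616427 0.23759228 0.19746699] [0.35942247 0.22752481 0.2003809 ]
0.421 56 [0.1871 0.1974 0.2004] [0.003  0.0062 0.009 ]
0.427 52 [0.1971 0.1999 0.2013] [0.0024 0.0062 0.009 ]
0.433 47 [0.1963 0.1991 0.2002] [0.0023 0.0061 0.0089]
0.439 48 [0.1949 0.1978 0.1992] [0.0023 0.0056 0.0089]
0.445 63 [0.193  0.1966 0.1984] [0.002  0.006  0.0107]
0.451 67 [0.1922 0.1957 0.1972] [0.0021 0.007  0.0127]
0.457 68 [0.1914 0.1946 0.1962] [0.002  0.0078 0.0127]
0.463 97 [0.1486 0.1925 0.1948] [-0.0023  0.004   0.0118]
0.469 28 [0.1668 0.1693 0.1932] [-0.0018  0.0003  0.0119]
0.475 66 [0.1663 0.1731 0.1749] [-0.0009  0.0055  0.0128]
0.481 75 [0.1651 0.1723 0.1736] [-0.001   0.0065  0.0128]
0.487 20 [0.1642 0.1654 0.1719] [-0.001   0.0033  0.0106]
hood 0.493 376 0.1635 [-0.0055  0.0204]
hood 0.513 387 0.1604 [-0.0058  0.0205]
hood 0.533 381 0.1568 [-0.0062  0.0207]
hood 0.553 336 0.1533 [-0.0056  0.0209]
hood 0.573 329 0.1499 [-0.0059  0.0211]
hood 0.593 298 0.1464 [-0.0063  0.0201]
hood 0.613 302 0.1431 [-0.0068  0.0203]
hood 0.633 11 0.1401 [-0.0094  0.023 ]
table ((0.43348556756973267, 0.24849289655685425), (0.32069849967956543, 0.27648791670799255), 31.36216163635254) [[0.3394, 0.124], [0.3388, -0.1525], [0.6595, -0.1532], [0.6601, 0.1232]]
fence 1247 ((0.41583457589149475, 0.1646253764629364), (0.03507210686802864, 0.13027818500995636), 23.312463760375977) [[0.37400001287460327, 0.2175000011920929], [0.4255000054836273, 0.09790000319480896], [0.4577000141143799, 0.11169999837875366], [0.40619999170303345, 0.2313999980688095]] [[0.4325, -0.0099], [0.4139, -0.1389], [0.4487, -0.1439], [0.4672, -0.0149]]
sq 3119 [[0.46950000524520874, -0.021800000220537186], [0.5789999961853027, 0.06949999928474426], [0.5605000257492065, -0.13040000200271606]]
0.1416
0.1425
0.2007
```

```bash
python3 - <<'E'
from h import *
go([*(e*.4425+n*.0075),.1755],-148.5)
E
```

```text
delta t [ 0.0061 -0.0004  0.1582] a [-0.003  0.    -0.004] rows>= 3.2
```

step_arm --steps '[{"jaw": 0.5, "tx": 0.003, "ty": 0, "tz": 0.04, "ax": 0, "ay": 0, "az": 0}, {"jaw": 0.5, "tx": 0.006, "ty": 0, "tz": 0.08, "ax": 0, "ay": 0, "az": 0}, {"jaw": 0.5, "tx": 0.006, "ty": 0, "tz": 0.115, "ax": 0, "ay": 0, "az": 0}, {"jaw": 0.5, "tx": 0.006, "ty": 0, "tz": 0.14, "ax": 0, "ay": 0, "az": 0}, {"jaw": 0.5, "tx": 0.006, "ty": 0, "tz": 0.158, "ax": 0, "ay": 0, "az": 0}, {"jaw": 0.5, "tx": 0.006, "ty": 0, "tz": 0.158, "ax": 0, "ay": 0, "az": 0}]'

```text
time: 2.3
tool_pos: [0.3712, 0.2375, 0.1726]
ee_rot: [-3.139, -0.006, -2.596]
wrist_force: [-1.2, 0.4, 0.7]
width: 0.0498
```

step_arm --steps '[{"jaw": 0.25, "tx": 0, "ty": 0, "tz": 0, "ax": 0, "ay": 0, "az": 0}, {"jaw": 0.1, "tx": 0, "ty": 0, "tz": 0, "ax": 0, "ay": 0, "az": 0}, {"jaw": 0, "tx": 0, "ty": 0, "tz": 0, "ax": 0, "ay": 0, "az": 0}, {"jaw": 0, "tx": 0, "ty": 0, "tz": 0, "ax": 0, "ay": 0, "az": 0}, {"jaw": 0, "tx": 0, "ty": 0, "tz": 0, "ax": 0, "ay": 0, "az": 0}]'

```text
time: 2.8
tool_pos: [0.3707, 0.2392, 0.1733]
ee_rot: [3.14, -0.004, -2.595]
wrist_force: [-2.2, 2.7, 1.2]
width: 0.0118
```

step_arm --steps '[{"jaw": 0, "tx": -0.0026, "ty": 0, "tz": -0.0096, "ax": 0, "ay": 0, "az": 0}, {"jaw": 0, "tx": -0.0058, "ty": 0, "tz": -0.019, "ax": 0, "ay": 0, "az": 0}, {"jaw": 0, "tx": -0.0094, "ty": 0, "tz": -0.0283, "ax": 0, "ay": 0, "az": 0}, {"jaw": 0, "tx": -0.0134, "ty": 0, "tz": -0.0374, "ax": 0, "ay": 0, "az": 0}, {"jaw": 0, "tx": -0.0179, "ty": 0, "tz": -0.0462, "ax": 0, "ay": 0, "az": 0}, {"jaw": 0, "tx": -0.0229, "ty": 0, "tz": -0.0549, "ax": 0, "ay": 0, "az": 0}, {"jaw": 0, "tx": -0.0283, "ty": 0, "tz": -0.0633, "ax": 0, "ay": 0, "az": 0}, {"jaw": 0, "tx": -0.034, "ty": 0, "tz": -0.0714, "ax": 0, "ay": 0, "az": 0}]'

```text
time: 3.6
tool_pos: [0.4002, 0.2574, 0.2449]
ee_rot: [3.139, -0.005, -2.594]
wrist_force: [0.3, 3.6, -8.6]
width: 0.0117
```

```bash
cat > arc.py <<'E'
from h import *
import sys
s=get_obs();p=s['tool_pos'];g=np.array([p[:2]@e,p[2]+.011]);H=np.array([.634,.136])
v=g-H;a=np.arctan2(v[1],-v[0]);r=np.hypot(*v);print('a',a.round(3),'r',r.round(4));st()
for k in range(1,9):
    b=a+.05*k; w=H+r*np.array([-np.cos(b),np.sin(b)])-g; print(round(b,3),'tx',-w[0].round(4),'tz',-w[1].round(4))
E
python3 arc.py
```

```text
a 0.648 r 0.1986
t 3.6 p [0.4002 0.2574 0.2449] rpy [ 179.86   -0.28 -148.64] q [ 0.45 -0.08  1.48  0.    1.75 -1.67] F [ 0.3  3.6 -8.6] w 0.0117
0.698 tx -0.0062 tz -0.0078
0.748 tx -0.0128 tz -0.0152
0.798 tx -0.0197 tz -0.0223
0.848 tx -0.027 tz -0.0291
0.898 tx -0.0346 tz -0.0354
0.948 tx -0.0425 tz -0.0414
0.998 tx -0.0507 tz -0.047
1.048 tx -0.0592 tz -0.0522
```

step_arm --steps '[{"jaw": 0, "tx": -0.0062, "ty": 0, "tz": -0.0078, "ax": 0, "ay": 0, "az": 0}, {"jaw": 0, "tx": -0.0128, "ty": 0, "tz": -0.0152, "ax": 0, "ay": 0, "az": 0}, {"jaw": 0, "tx": -0.0197, "ty": 0, "tz": -0.0223, "ax": 0, "ay": 0, "az": 0}, {"jaw": 0, "tx": -0.027, "ty": 0, "tz": -0.0291, "ax": 0, "ay": 0, "az": 0}, {"jaw": 0, "tx": -0.0346, "ty": 0, "tz": -0.0354, "ax": 0, "ay": 0, "az": 0}, {"jaw": 0, "tx": -0.0425, "ty": 0, "tz": -0.0414, "ax": 0, "ay": 0, "az": 0}, {"jaw": 0, "tx": -0.0507, "ty": 0, "tz": -0.047, "ax": 0, "ay": 0, "az": 0}, {"jaw": 0, "tx": -0.0592, "ty": 0, "tz": -0.0522, "ax": 0, "ay": 0, "az": 0}]'

```text
time: 4.4
tool_pos: [0.4509, 0.2886, 0.2967]
ee_rot: [3.138, -0.007, -2.594]
wrist_force: [-2.3, 3.8, -9.1]
width: 0.012
```

```bash
python3 arc.py
```

```text
a 1.049 r 0.1981
t 4.4 p [0.4509 0.2886 0.2967] rpy [ 179.82   -0.41 -148.62] q [ 0.46  0.06  1.24  0.    1.85 -1.66] F [-2.3  3.8 -9.1] w 0.012
1.099 tx -0.0087 tz -0.0047
1.149 tx -0.0176 tz -0.009
1.199 tx -0.0268 tz -0.0128
1.249 tx -0.0361 tz -0.0162
1.299 tx -0.0456 tz -0.0191
1.349 tx -0.0552 tz -0.0215
1.399 tx -0.0649 tz -0.0235
1.449 tx -0.0747 tz -0.0249
```

step_arm --steps '[{"jaw": 0, "tx": -0.0087, "ty": 0, "tz": -0.0047, "ax": 0, "ay": 0, "az": 0}, {"jaw": 0, "tx": -0.0176, "ty": 0, "tz": -0.009, "ax": 0, "ay": 0, "az": 0}, {"jaw": 0, "tx": -0.0268, "ty": 0, "tz": -0.0128, "ax": 0, "ay": 0, "az": 0}, {"jaw": 0, "tx": -0.0361, "ty": 0, "tz": -0.0162, "ax": 0, "ay": 0, "az": 0}, {"jaw": 0, "tx": -0.0456, "ty": 0, "tz": -0.0191, "ax": 0, "ay": 0, "az": 0}, {"jaw": 0, "tx": -0.0552, "ty": 0, "tz": -0.0215, "ax": 0, "ay": 0, "az": 0}, {"jaw": 0, "tx": -0.0649, "ty": 0, "tz": -0.0235, "ax": 0, "ay": 0, "az": 0}, {"jaw": 0, "tx": -0.0747, "ty": 0, "tz": -0.0249, "ax": 0, "ay": 0, "az": 0}]'

```text
time: 5.2
tool_pos: [0.5139, 0.3276, 0.3212]
ee_rot: [3.138, -0.012, -2.594]
wrist_force: [-5.5, 2.0, -5.4]
width: 0.0118
```

```bash
python3 arc.py
```

```text
a 1.446 r 0.1977
t 5.2 p [0.5139 0.3276 0.3212] rpy [ 179.78   -0.66 -148.6 ] q [ 0.47  0.24  0.99  0.    1.93 -1.64] F [-5.5  2.  -5.4] w 0.0118
1.496 tx -0.0098 tz -0.001
1.546 tx -0.0197 tz -0.0015
1.596 tx -0.0296 tz -0.0015
1.646 tx -0.0395 tz -0.001
1.696 tx -0.0493 tz -0.0
1.746 tx -0.0591 tz 0.0015
1.796 tx -0.0688 tz 0.0034
1.846 tx -0.0783 tz 0.0059
```

step_arm --steps '[{"jaw": 0, "tx": -0.005, "ty": 0, "tz": -0.0005, "ax": 0, "ay": 0, "az": 0}, {"jaw": 0, "tx": -0.01, "ty": 0, "tz": -0.001, "ax": 0, "ay": 0, "az": 0}, {"jaw": 0, "tx": -0.013, "ty": 0, "tz": -0.0012, "ax": 0, "ay": 0, "az": 0}, {"jaw": 0, "tx": -0.015, "ty": 0, "tz": -0.0014, "ax": 0, "ay": 0, "az": 0}]'

```text
time: 5.6
tool_pos: [0.5265, 0.3353, 0.3226]
ee_rot: [3.138, -0.013, -2.594]
wrist_force: [-5.9, 1.1, -6.0]
width: 0.0116
```

```bash
python3 arc.py | head -2
```

```text
a 1.521 r 0.1979
t 5.6 p [0.5265 0.3353 0.3226] rpy [ 179.78   -0.72 -148.61] q [ 0.47  0.28  0.94  0.    1.94 -1.64] F [-5.9  1.1 -6. ] w 0.0116
```

step_arm --steps '[{"jaw": 0, "tx": -0.003, "ty": 0, "tz": 0, "ax": 0, "ay": 0, "az": 0}, {"jaw": 0, "tx": -0.005, "ty": 0, "tz": 0, "ax": 0, "ay": 0, "az": 0}, {"jaw": 0, "tx": -0.005, "ty": 0, "tz": 0, "ax": 0, "ay": 0, "az": 0}]'

```text
time: 5.9
tool_pos: [0.5306, 0.3379, 0.3229]
ee_rot: [3.138, -0.013, -2.594]
wrist_force: [-3.8, 1.0, -5.7]
width: 0.0119
```

```bash
python3 arc.py | head -2
```

```text
a 1.545 r 0.1979
t 5.9 p [0.5306 0.3379 0.3229] rpy [ 179.78   -0.73 -148.61] q [ 0.48  0.29  0.92  0.    1.95 -1.64] F [-3.8  1.  -5.7] w 0.0119
```

step_arm --steps '[{"jaw": 0, "tx": -0.003, "ty": 0, "tz": 0, "ax": 0, "ay": 0, "az": 0}, {"jaw": 0, "tx": -0.005, "ty": 0, "tz": 0, "ax": 0, "ay": 0, "az": 0}, {"jaw": 0, "tx": -0.005, "ty": 0, "tz": 0, "ax": 0, "ay": 0, "az": 0}]'

```text
time: 6.2
tool_pos: [0.5348, 0.3405, 0.323]
ee_rot: [3.138, -0.013, -2.594]
wrist_force: [-4.6, 1.8, -4.4]
width: 0.0117
```

```bash
python3 arc.py | head -2
```

```text
a 1.57 r 0.198
t 6.2 p [0.5348 0.3405 0.323 ] rpy [ 179.78   -0.73 -148.61] q [ 0.48  0.3   0.91  0.    1.95 -1.64] F [-4.6  1.8 -4.4] w 0.0117
```

step_arm --steps '[{"jaw": 0, "tx": -0.003, "ty": 0, "tz": 0, "ax": 0, "ay": 0, "az": 0}, {"jaw": 0, "tx": -0.006, "ty": 0, "tz": 0, "ax": 0, "ay": 0, "az": 0}, {"jaw": 0, "tx": -0.006, "ty": 0, "tz": 0, "ax": 0, "ay": 0, "az": 0}]'

```text
time: 6.5
tool_pos: [0.5386, 0.3428, 0.3231]
ee_rot: [3.138, -0.017, -2.594]
wrist_force: [-8.6, -0.8, -5.5]
width: 0.0118
```

```bash
python3 - <<'E'
from h import *
st()
im,d=snapshot("side"); save('s1.png',im[60:360,140:500]); np.savez('s1.npz',im=im,d=d,P=cloud("side",d))
E
```

```text
t 6.5 p [0.5386 0.3428 0.3231] rpy [ 179.78   -0.96 -148.62] q [ 0.48  0.32  0.89  0.    1.96 -1.64] F [-8.6 -0.8 -5.5] w 0.0118
```

View pics/s1.png

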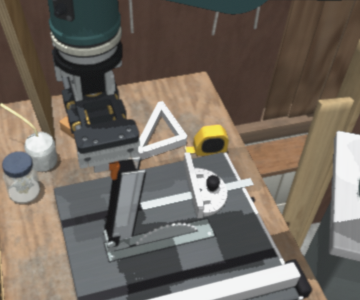

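The side view shows the guard upright, held by the gripper at about (120,165), with the blade bare. The horizontal force is starting to rise. I'll nudge once more to confirm the stop.

step_arm --steps '[{"jaw": 0, "tx": -0.003, "ty": 0, "tz": 0, "ax": 0, "ay": 0, "az": 0}, {"jaw": 0, "tx": -0.004, "ty": 0, "tz": 0, "ax": 0, "ay": 0, "az": 0}]'

```text
time: 6.75
tool_pos: [0.5388, 0.3429, 0.323]
ee_rot: [3.138, -0.026, -2.594]
wrist_force: [-14.7, -5.2, -5.0]
width: 0.0117
```

```bash
python3 arc.py | head -2
```

```text
a 1.594 r 0.1981
t 6.75 p [0.5388 0.3429 0.323 ] rpy [ 179.79   -1.5  -148.63] q [ 0.48  0.32  0.88  0.    1.97 -1.64] F [-14.7  -5.2  -5. ] w 0.0117
```

step_arm --steps '[{"jaw": 0, "tx": 0.0005, "ty": 0, "tz": 0, "ax": 0, "ay": 0.01, "az": 0}, {"jaw": 0.2, "tx": 0, "ty": 0, "tz": 0, "ax": 0, "ay": 0, "az": 0}, {"jaw": 0.5, "tx": 0, "ty": 0, "tz": 0, "ax": 0, "ay": 0, "az": 0}, {"jaw": 0.5, "tx": 0, "ty": 0, "tz": 0, "ax": 0, "ay": 0, "az": 0}, {"jaw": 0.5, "tx": 0, "ty": 0, "tz": -0.03, "ax": 0, "ay": 0, "az": 0}, {"jaw": 0.5, "tx": 0, "ty": 0, "tz": -0.06, "ax": 0, "ay": 0, "az": 0}]'

```text
time: 7.35
tool_pos: [0.5404, 0.3431, 0.3832]
ee_rot: [3.138, -0.027, -2.595]
wrist_force: [-0.1, -0.1, 1.0]
width: 0.0459
```

```bash
python3 - <<'E'
from h import *
st()
for c in ("side","top"):
    im,d=snapshot(c); P=cloud(c,d); np.savez(c+'2.npz',im=im,d=d,P=P)
    y=P[...,:2]@n; x=P[...,:2]@e
    g=(abs(y-.01)<.03)&(x>.55)&(x<.70)&(P[...,2]>.14)&(P[...,2]<.37)&(d>0)&(d<1.2)
    q=P[g]
    for z in np.arange(.15,.37,.02):
        k=abs(q[:,2]-z)<.01
        if k.sum()>3: print(c,round(z,2),k.sum(),np.percentile(q[k][:,:2]@e,[3,50,97]).round(4),np.percentile(q[k][:,:2]@n,[3,97]).round(4))
E
```

```text
t 7.35 p [0.5404 0.3431 0.3832] rpy [ 179.82   -1.55 -148.68] q [ 0.48  0.37  0.7   0.    2.1  -1.64] F [-0.1 -0.1  1. ] w 0.0459
side 0.15 246 [0.5949 0.6218 0.6351] [0.0007 0.028 ]
side 0.17 215 [0.5922 0.616  0.6311] [0.0039 0.027 ]
side 0.19 235 [0.5891 0.6126 0.6286] [0.0051 0.027 ]
side 0.21 240 [0.5874 0.6106 0.6264] [0.0028 0.0266]
side 0.23 262 [0.5846 0.6075 0.624 ] [0.0047 0.0268]
side 0.25 270 [0.5823 0.6059 0.6214] [0.0044 0.0269]
side 0.27 293 [0.5793 0.6011 0.619 ] [0.0024 0.0268]
side 0.29 361 [0.5767 0.5964 0.6218] [-0.0002  0.0268]
side 0.31 438 [0.5835 0.6042 0.6357] [-0.0004  0.0262]
side 0.33 195 [0.6121 0.625  0.636 ] [0.0132 0.0189]
side 0.35 187 [0.6102 0.62   0.6334] [0.0091 0.0189]
```

```bash
python3 - <<'E'
from h import *
go([.563,-.03,.2],84.9); go([.55,.1,.3],84.9)
E
```

```text
delta t [ 0.173  -0.3309  0.191 ] a [-0.014 -0.011  2.206] rows>= 14.7
delta t [ 0.118  -0.2128  0.0905] a [-0.014 -0.011  2.206] rows>= 14.7
```

step_arm --steps '[{"jaw": 0.48, "tx": 0.01, "ty": -0.02, "tz": 0, "ax": 0, "ay": 0, "az": 0.14}, {"jaw": 0.48, "tx": 0.025, "ty": -0.045, "tz": 0, "ax": 0, "ay": 0, "az": 0.28}, {"jaw": 0.48, "tx": 0.04, "ty": -0.075, "tz": 0, "ax": 0, "ay": 0, "az": 0.42}, {"jaw": 0.48, "tx": 0.055, "ty": -0.105, "tz": 0.01, "ax": 0, "ay": 0, "az": 0.56}, {"jaw": 0.48, "tx": 0.07, "ty": -0.135, "tz": 0.03, "ax": 0, "ay": 0, "az": 0.7}, {"jaw": 0.48, "tx": 0.085, "ty": -0.165, "tz": 0.05, "ax": 0, "ay": 0, "az": 0.84}, {"jaw": 0.48, "tx": 0.1, "ty": -0.19, "tz": 0.07, "ax": 0, "ay": 0, "az": 0.98}, {"jaw": 0.48, "tx": 0.118, "ty": -0.213, "tz": 0.09, "ax": 0, "ay": 0, "az": 1.1}]'

```text
time: 8.25
tool_pos: [0.5502, 0.0981, 0.299]
ee_rot: [-3.13, -0.008, 2.582]
wrist_force: [-0.4, -0.5, 0.2]
width: 0.0452
```

```bash
python3 - <<'E'
from h import *
go([.563,-.03,.2],84.9);st()
E
```

```text
delta t [-0.0796 -0.1007  0.0996] a [-0.015 -0.     1.1  ] rows>= 7.3
t 8.25 p [0.5502 0.0981 0.299 ] rpy [-179.34   -0.43  147.95] q [ 0.08  0.12  1.17 -0.01  1.87 -0.93] F [-0.4 -0.5  0.2] w 0.0452
```

step_arm --steps '[{"jaw": 0.48, "tx": -0.015, "ty": -0.015, "tz": 0.01, "ax": 0, "ay": 0, "az": 0.14}, {"jaw": 0.48, "tx": -0.025, "ty": -0.03, "tz": 0.025, "ax": 0, "ay": 0, "az": 0.28}, {"jaw": 0.48, "tx": -0.038, "ty": -0.05, "tz": 0.045, "ax": 0, "ay": 0, "az": 0.42}, {"jaw": 0.48, "tx": -0.05, "ty": -0.065, "tz": 0.065, "ax": -0.005, "ay": 0, "az": 0.56}, {"jaw": 0.48, "tx": -0.06, "ty": -0.08, "tz": 0.085, "ax": -0.01, "ay": 0, "az": 0.7}, {"jaw": 0.48, "tx": -0.072, "ty": -0.09, "tz": 0.095, "ax": -0.015, "ay": 0, "az": 0.84}, {"jaw": 0.48, "tx": -0.08, "ty": -0.1, "tz": 0.1, "ax": -0.015, "ay": 0, "az": 0.98}, {"jaw": 0.48, "tx": -0.08, "ty": -0.1, "tz": 0.1, "ax": -0.015, "ay": 0, "az": 1.1}]'

```text
time: 9.05
tool_pos: [0.5631, -0.0316, 0.1975]
ee_rot: [-3.14, 0.0, 1.474]
wrist_force: [0.2, 0.4, -0.2]
width: 0.0455
```

```bash
python3 - <<'E'
from h import *
st()
for c in ("wrist","top","side"):
    im,d=snapshot(c); P=cloud(c,d); np.savez(c+'3.npz',im=im,d=d,P=P)
    if c=="wrist": save('w3.png',im)
    hsv=cv2.cvtColor(im,cv2.COLOR_RGB2HSV)
    s=(P[...,2]>.015)&(P[...,2]<.035)&(d>0)&(d<1.2)&(hsv[...,1]<70)&(abs(P[...,0]-.54)<.12)&(P[...,1]<.09)&(P[...,1]>-.16)
    l=cv2.connectedComponentsWithStats(s.astype(np.uint8)); k=1+np.argmax(l[2][1:,4]); s=l[1]==k
    tri=cv2.minEnclosingTriangle(C(P[s]))[1].reshape(3,2)
    L=[np.linalg.norm(tri[i-1]-tri[i-2]) for i in range(3)]; i=int(np.argmax(L)); A=tri[i];B,D=tri[i-1],tri[i-2]
    mid=(B+D)/2; u=(A-mid)/np.linalg.norm(A-mid); bar=B-D
    nb=np.array([-bar[1],bar[0]])/L[i]; nb*=np.sign(nb@u)
    print(c,s.sum(),'L',np.round(L,4),'A',A.round(4),'mid-based grip',(mid+7e-3*nb).round(4),'normal ang',np.degrees(np.arctan2(-nb[1],-nb[0])).round(2),'z',np.median(P[s][:,2]).round(4), 'corner-based grip',(A-u*.0919).round(4), 'u ang',np.degrees(np.arctan2(-u[1],-u[0])).round(2))
E
```

```text
t 9.05 p [ 0.5631 -0.0316  0.1975] rpy [-1.7991e+02  2.0000e-02  8.4470e+01] q [-0.16  0.12  1.36 -0.    1.66 -0.06] F [ 0.2  0.4 -0.2] w 0.0455
wrist 4973 L [0.1975 0.1394 0.1412] A [ 0.4692 -0.0184] mid-based grip [ 0.5616 -0.0252] normal ang -5.04 z 0.0245 corner-based grip [ 0.5608 -0.0252] u ang -4.29
top 748 L [0.1902 0.1358 0.1442] A [ 0.4653 -0.0216] mid-based grip [ 0.5612 -0.023 ] normal ang -4.57 z 0.023 corner-based grip [ 0.5572 -0.0234] u ang -1.13
side 955 L [0.1433 0.1994 0.141 ] A [ 0.4656 -0.0174] mid-based grip [ 0.5597 -0.0239] normal ang -4.96 z 0.0236 corner-based grip [ 0.5573 -0.0239] u ang -4.05
```

View pics/w3.png

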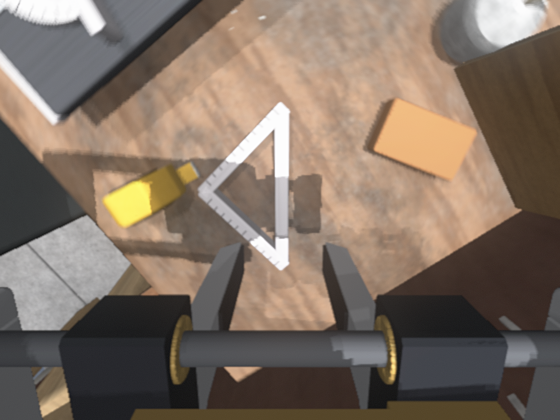

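Wrist view: the square's bar runs down column 282 between the fingers, its corner is at (203,190) close to the tape's hook at (193,172), and the cork block (425,138) is clear. A tall wooden thing at upper right needs a clearance check.

```bash
python3 - <<'E'
from h import *
z=np.load('wrist3.npz');P=z['P'];d=z['d']
for v,u in((120,500),(120,480),(75,465),(200,520),(260,500),(30,450),(280,420),(173,193),(190,205)): print(v,u,P[v,u].round(3),d[v,u].round(3))
z=np.load('top0.npz');P=z['P'];d=z['d']
q=P[(P[...,0]>.6)&(P[...,0]<.72)&(P[...,1]<.08)&(P[...,1]>-.15)&(P[...,2]>.05)&(d>0)];print(len(q),q.min(0) if len(q) else '',q.max(0) if len(q) else '')
go([.5625,-.0252,.011],85)
E
```

```text
120 500 [0.776 0.026 0.039] 0.319
120 480 [0.771 0.027 0.014] 0.343
75 465 [0.751 0.071 0.02 ] 0.326
200 520 [ 0.814 -0.06   0.021] 0.357
260 500 [ 0.785 -0.118  0.041] 0.354
30 450 [0.732 0.111 0.028] 0.308
280 420 [ 0.718 -0.156 -0.001] 0.406
173 193 [0.467 0.001 0.005] 0.367
190 205 [ 0.482 -0.016  0.024] 0.351
807 [ 0.68299946 -0.14997363  0.182132  ] [ 0.71334299 -0.12480553  0.5106756 ]
delta t [ 0.0046 -0.0016  0.1882] a [ 0. -0.  0.] rows>= 3.8
```

step_arm --steps '[{"jaw": 0.48, "tx": 0.003, "ty": -0.001, "tz": 0.04, "ax": 0, "ay": 0, "az": 0}, {"jaw": 0.48, "tx": 0.0046, "ty": -0.0016, "tz": 0.08, "ax": 0, "ay": 0, "az": 0}, {"jaw": 0.48, "tx": 0.0046, "ty": -0.0016, "tz": 0.115, "ax": 0, "ay": 0, "az": 0}, {"jaw": 0.48, "tx": 0.0046, "ty": -0.0016, "tz": 0.145, "ax": 0, "ay": 0, "az": 0}, {"jaw": 0.48, "tx": 0.0046, "ty": -0.0016, "tz": 0.17, "ax": 0, "ay": 0, "az": 0}, {"jaw": 0.48, "tx": 0.0046, "ty": -0.0016, "tz": 0.182, "ax": 0, "ay": 0, "az": 0}, {"jaw": 0.48, "tx": 0.0046, "ty": -0.0016, "tz": 0.186, "ax": 0, "ay": 0, "az": 0}, {"jaw": 0.48, "tx": 0.0046, "ty": -0.0016, "tz": 0.186, "ax": 0, "ay": 0, "az": 0}]'

```text
time: 10.0
tool_pos: [0.5629, -0.0251, 0.0137]
ee_rot: [3.14, -0.0, 1.485]
wrist_force: [0.1, 0.1, 1.0]
width: 0.0449
```

step_arm --steps '[{"jaw": 0.3, "tx": 0, "ty": 0, "tz": 0, "ax": 0, "ay": 0, "az": 0}, {"jaw": 0.2, "tx": 0, "ty": 0, "tz": 0, "ax": 0, "ay": 0, "az": 0}, {"jaw": 0.1, "tx": 0, "ty": 0, "tz": 0, "ax": 0, "ay": 0, "az": 0}, {"jaw": 0, "tx": 0, "ty": 0, "tz": 0, "ax": 0, "ay": 0, "az": 0}, {"jaw": 0, "tx": 0, "ty": 0, "tz": 0, "ax": 0, "ay": 0, "az": 0}, {"jaw": 0, "tx": 0, "ty": 0, "tz": 0, "ax": 0, "ay": 0, "az": 0}]'

```text
time: 10.6
tool_pos: [0.5628, -0.0252, 0.0142]
ee_rot: [3.14, -0.0, 1.485]
wrist_force: [-1.3, -1.2, 4.3]
width: 0.014
```

step_arm --steps '[{"jaw": 0, "tx": 0, "ty": 0, "tz": -0.02, "ax": 0, "ay": 0, "az": 0}, {"jaw": 0, "tx": 0, "ty": 0, "tz": -0.06, "ax": 0, "ay": 0, "az": 0}, {"jaw": 0, "tx": 0, "ty": 0, "tz": -0.1, "ax": 0, "ay": 0, "az": 0}, {"jaw": 0, "tx": 0, "ty": 0, "tz": -0.14, "ax": 0, "ay": 0, "az": 0}, {"jaw": 0, "tx": 0, "ty": 0, "tz": -0.17, "ax": 0, "ay": 0, "az": 0}, {"jaw": 0, "tx": 0, "ty": 0, "tz": -0.18, "ax": 0, "ay": 0, "az": 0}]'

```text
time: 11.2
tool_pos: [0.5643, -0.0254, 0.1977]
ee_rot: [3.134, 0.0, 1.485]
wrist_force: [0.1, 0.6, -2.9]
width: 0.0139
```

```bash
python3 - <<'E'
from h import *
st(); go([.5089,.2128,.19],76.5)
E
```

```text
t 11.2 p [ 0.5643 -0.0254  0.1977] rpy [179.55   0.    85.09] q [-0.15  0.12  1.37  0.    1.65 -0.06] F [ 0.1  0.6 -2.9] w 0.0139
delta t [ 0.2326 -0.0756  0.0071] a [ 0.008 -0.001  0.15 ] rows>= 4.9
```

step_arm --steps '[{"jaw": 0, "tx": 0.025, "ty": -0.008, "tz": 0, "ax": 0, "ay": 0, "az": 0.02}, {"jaw": 0, "tx": 0.065, "ty": -0.021, "tz": 0, "ax": 0, "ay": 0, "az": 0.04}, {"jaw": 0, "tx": 0.105, "ty": -0.034, "tz": 0, "ax": 0, "ay": 0, "az": 0.07}, {"jaw": 0, "tx": 0.145, "ty": -0.047, "tz": 0, "ax": 0, "ay": 0, "az": 0.1}, {"jaw": 0, "tx": 0.185, "ty": -0.06, "tz": 0, "ax": 0.004, "ay": 0, "az": 0.13}, {"jaw": 0, "tx": 0.215, "ty": -0.07, "tz": 0, "ax": 0.008, "ay": 0, "az": 0.15}, {"jaw": 0, "tx": 0.2326, "ty": -0.0756, "tz": 0.005, "ax": 0.008, "ay": 0, "az": 0.15}, {"jaw": 0, "tx": 0.2326, "ty": -0.0756, "tz": 0.007, "ax": 0.008, "ay": 0, "az": 0.15}]'

```text
time: 12.0
tool_pos: [0.507, 0.215, 0.1869]
ee_rot: [-3.137, 0.001, 1.339]
wrist_force: [0.2, -0.9, -4.4]
width: 0.0138
```

```bash
cat > look.py <<'E'
from h import *
import sys
st()
tag=sys.argv[1]
im,d=snapshot("wrist"); save('w%s.png'%tag,im); P=cloud("wrist",d); np.savez('w%s.npz'%tag,im=im,d=d,P=P)
hsv=cv2.cvtColor(im,cv2.COLOR_RGB2HSV)
st()
E
python3 look.py 4
```

```text
t 12.0 p [0.507  0.215  0.1869] rpy [-1.7972e+02  6.0000e-02  7.6730e+01] q [0.3  0.1  1.41 0.   1.64 0.53] F [ 0.2 -0.9 -4.4] w 0.0138
t 12.05 p [0.5075 0.2133 0.1868] rpy [-1.7975e+02  1.4000e-01  7.6640e+01] q [0.29 0.1  1.41 0.   1.64 0.53] F [-0.2 -0.5 -2.6] w 0.0134
```

View pics/w4.png

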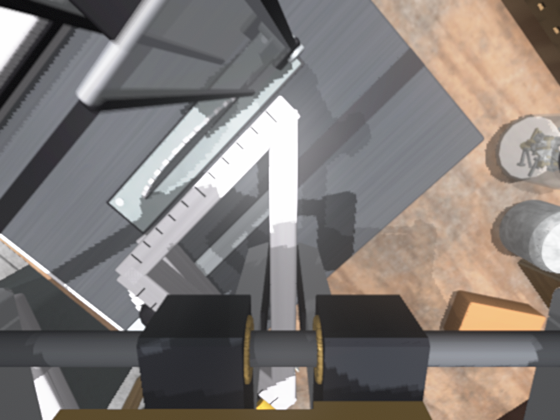

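Wrist view: square held level, outer blade-side edge from (118,270) to (280,97) roughly parallel to the blade insert, and the blade teeth visible at (145,190)–(255,95). I'll fit both directions numerically.

```bash
cat > fit.py <<'E'
from h import *
import sys
def fit(tag,cam=None):
    z=np.load(tag);P,d,im=z['P'],z['d'],z['im']; x=P[...,:2]@e;y=P[...,:2]@n;h=P[...,2]
    hsv=cv2.cvtColor(im,cv2.COLOR_RGB2HSV)
    s=get_obs()
    zt=s['tool_pos'][2]+.0098  # square top height
    sq=(abs(h-zt)<.006)&(d>0)&(hsv[...,1]<60)&(hsv[...,2]>100)
    sq=(cv2.erode(sq.astype(np.uint8),np.ones((2,2)))>0)
    # outer (max y) edge per x bin
    def edge(m,lo,hi,f=np.max):
        X,Y=[],[]
        for a in np.arange(lo,hi,.004):
            k=m&(abs(x-a)<.002)
            if k.sum()>2: X.append(a);Y.append(np.percentile(y[k],98))
        return np.array(X),np.array(Y)
    X,Y=edge(sq,x[sq].min()+.015,x[sq].max()-.015)
    from scipy.stats import theilslopes
    if len(X)>5:
        c=theilslopes(Y,X); print('sq blade-edge: ang rel yaw',np.degrees(np.arctan(c[0])).round(2),'n at mid',np.round(c[1]+c[0]*.53,4),'x',X.min().round(3),X.max().round(3))
    b=(h>.103)&(h<.126)&(d>0)&(abs(y-.009)<.012)&(x>.49)&(x<.575)
    if b.sum()>20:
        c=theilslopes(y[b][:3000:2],x[b][:3000:2]); print('blade',b.sum(),'ang',np.degrees(np.arctan(c[0])).round(2),'n at .53',np.round(c[1]+c[0]*.53,4),np.percentile(y[b],[5,95]).round(4),np.percentile(x[b],[0,100]).round(3))
    f=(h>.112)&(h<.1195+.009)&(d>0)&(hsv[...,1]<60)&(hsv[...,2]>110)&(y<-.005)&(y>-.16)&(x>.42)&(x<.478)
    if f.sum()>30:
        r=cv2.minAreaRect(C(P[f])); print('fence',f.sum(),r)
if __name__=="__main__": fit(sys.argv[1])
E
python3 fit.py w4.npz; python3 - <<'E'
from h import *
s=get_obs();p=s['tool_pos'];print('saw xy of tcp',p[:2]@e,p[:2]@n)
E
```

```text
sq blade-edge: ang rel yaw 0.21 n at mid -0.0203 x 0.493 0.605
blade 745 ang 0.16 n at .53 0.0091 [0.0088 0.0108] [0.49  0.575]
fence 146 ((0.3955129086971283, 0.20438086986541748), (0.0412624254822731, 0.04545733332633972), 23.140615463256836)
saw xy of tcp 0.5441370432911751 -0.0832550709621656
```

step_arm --steps '[{"jaw": 0, "tx": 0, "ty": 0, "tz": 0.02, "ax": 0, "ay": 0, "az": 0}, {"jaw": 0, "tx": 0, "ty": 0, "tz": 0.045, "ax": 0, "ay": 0, "az": 0}, {"jaw": 0, "tx": 0, "ty": 0, "tz": 0.065, "ax": 0, "ay": 0, "az": 0}, {"jaw": 0, "tx": 0, "ty": 0, "tz": 0.075, "ax": 0, "ay": 0, "az": 0}, {"jaw": 0, "tx": 0, "ty": 0, "tz": 0.079, "ax": 0, "ay": 0, "az": 0}, {"jaw": 0, "tx": 0, "ty": 0, "tz": 0.081, "ax": 0, "ay": 0, "az": 0}, {"jaw": 0, "tx": 0, "ty": 0, "tz": 0.082, "ax": 0, "ay": 0, "az": 0}]'

```text
time: 12.75
tool_pos: [0.5078, 0.2131, 0.1057]
ee_rot: [-3.139, 0.002, 1.337]
wrist_force: [0.3, 0.6, -3.7]
width: 0.0137
```

```bash
cat >> h.py <<'E'
def fx():
    s=get_obs();p=s['tool_pos'];f=s['wrist_force'];t=s['wrist_torque']
    R0=R.from_euler('xyz',s['ee_rot'])
    print('t',round(s['time'],2),'saw e,n,z',(p[:2]@e).round(4),(p[:2]@n).round(4),p[2].round(4),'rpy',np.degrees(s['ee_rot']).round(2),'F e,n,z',(f[:2]@e).round(1),(f[:2]@n).round(1),f[2].round(1),'T',t.round(2),'w',round(s['width'],4))
    u=lambda v:R0.inv().apply([*v,0]).round(3)
    print('tool axes of +e',u(e),'+n',u(n))
E
python3 -c "
from h import *
fx()"
```

```text
t 12.75 saw e,n,z 0.5443 -0.0836 0.1057 rpy [-1.7984e+02  9.0000e-02  7.6610e+01] F e,n,z 0.6 0.3 -3.7 T [-0.03 -0.01 -0.04] w 0.0137
tool axes of +e [ 0.706  0.709 -0.003] +n [ 0.709 -0.706  0.001]
```

step_arm --steps '[{"jaw": 0, "tx": 0, "ty": 0, "tz": 0.001, "ax": 0, "ay": 0, "az": 0}, {"jaw": 0, "tx": 0, "ty": 0, "tz": 0.002, "ax": 0, "ay": 0, "az": 0}, {"jaw": 0, "tx": 0, "ty": 0, "tz": 0.0025, "ax": 0, "ay": 0, "az": 0}, {"jaw": 0, "tx": 0, "ty": 0, "tz": 0.0025, "ax": 0, "ay": 0, "az": 0}]'

```text
time: 13.15
tool_pos: [0.5083, 0.2133, 0.1042]
ee_rot: [-3.14, 0.001, 1.337]
wrist_force: [-0.3, -0.0, -0.4]
width: 0.0138
```

```bash
python3 -c "
from h import *
fx()"
```

```text
t 13.15 saw e,n,z 0.5448 -0.0837 0.1042 rpy [-1.7993e+02  5.0000e-02  7.6620e+01] F e,n,z -0.2 0.1 -0.4 T [-0.11  0.05 -0.  ] w 0.0138
tool axes of +e [ 0.706  0.709 -0.002] +n [ 0.709 -0.706  0.   ]
```

step_arm --steps '[{"jaw": 0, "tx": 0.0043, "ty": -0.0042, "tz": 0.0003, "ax": 0, "ay": 0, "az": 0}, {"jaw": 0, "tx": 0.0085, "ty": -0.0085, "tz": 0.0003, "ax": 0, "ay": 0, "az": 0}, {"jaw": 0, "tx": 0.0128, "ty": -0.0127, "tz": 0.0003, "ax": 0, "ay": 0, "az": 0}, {"jaw": 0, "tx": 0.0163, "ty": -0.0162, "tz": 0.0003, "ax": 0, "ay": 0, "az": 0}, {"jaw": 0, "tx": 0.0184, "ty": -0.0184, "tz": 0.0003, "ax": 0, "ay": 0, "az": 0}, {"jaw": 0, "tx": 0.0184, "ty": -0.0184, "tz": 0.0003, "ax": 0, "ay": 0, "az": 0}]'

```text
time: 13.75
tool_pos: [0.4943, 0.2363, 0.1042]
ee_rot: [-3.14, -0.0, 1.338]
wrist_force: [0.5, 1.6, 1.0]
width: 0.0139
```

```bash
python3 -c "
from h import *
fx()"
```

```text
t 13.75 saw e,n,z 0.545 -0.0568 0.1042 rpy [-1.7991e+02 -1.0000e-02  7.6670e+01] F e,n,z 1.3 1.1 1.0 T [0.08 0.16 0.01] w 0.0139
tool axes of +e [ 0.705  0.709 -0.001] +n [ 0.709 -0.705  0.001]
```

step_arm --steps '[{"jaw": 0, "tx": 0.0007, "ty": -0.0007, "tz": 0.0003, "ax": 0, "ay": 0, "az": 0}, {"jaw": 0, "tx": 0.0011, "ty": -0.0011, "tz": 0.0003, "ax": 0, "ay": 0, "az": 0}, {"jaw": 0, "tx": 0.0014, "ty": -0.0014, "tz": 0.0003, "ax": 0, "ay": 0, "az": 0}, {"jaw": 0, "tx": 0.0014, "ty": -0.0014, "tz": 0.0003, "ax": 0, "ay": 0, "az": 0}]'

```text
time: 14.15
tool_pos: [0.4937, 0.2378, 0.1042]
ee_rot: [-3.141, -0.0, 1.338]
wrist_force: [1.9, -2.0, 1.2]
width: 0.0138
```

```bash
python3 -c "
from h import *
fx()"
```

```text
t 14.15 saw e,n,z 0.5452 -0.0552 0.1042 rpy [-1.7996e+02 -1.0000e-02  7.6650e+01] F e,n,z 0.6 -2.7 1.2 T [-0.45 -0.2   0.02] w 0.0138
tool axes of +e [ 0.705  0.709 -0.   ] +n [ 0.709 -0.705  0.001]
```

step_arm --steps '[{"jaw": 0, "tx": -0.002, "ty": -0.002, "tz": 0.0003, "ax": 0, "ay": 0, "az": 0}, {"jaw": 0, "tx": -0.0042, "ty": -0.0042, "tz": 0.0003, "ax": 0, "ay": 0, "az": 0}, {"jaw": 0, "tx": -0.0063, "ty": -0.0063, "tz": 0.0003, "ax": 0, "ay": 0, "az": 0}, {"jaw": 0, "tx": -0.0078, "ty": -0.0078, "tz": 0.0003, "ax": 0, "ay": 0, "az": 0}, {"jaw": 0, "tx": -0.0085, "ty": -0.0085, "tz": 0.0003, "ax": 0, "ay": 0, "az": 0}, {"jaw": 0, "tx": -0.0085, "ty": -0.0085, "tz": 0.0003, "ax": 0, "ay": 0, "az": 0}]'

```text
time: 14.75
tool_pos: [0.4836, 0.2317, 0.1042]
ee_rot: [-3.142, -0.001, 1.338]
wrist_force: [1.7, 1.2, 2.1]
width: 0.0138
```

```bash
python3 -c "
from h import *
fx()"
```

```text
t 14.75 saw e,n,z 0.5334 -0.0551 0.1042 rpy [-1.800e+02 -6.000e-02  7.664e+01] F e,n,z 2.1 0.1 2.1 T [ 0.25 -0.34 -0.15] w 0.0138
tool axes of +e [0.705 0.709 0.001] +n [ 0.709 -0.705  0.001]
```

step_arm --steps '[{"jaw": 0, "tx": -0.0009, "ty": -0.0009, "tz": 0.0003, "ax": 0, "ay": 0, "az": 0}, {"jaw": 0, "tx": -0.0018, "ty": -0.0018, "tz": 0.0003, "ax": 0, "ay": 0, "az": 0}, {"jaw": 0, "tx": -0.0027, "ty": -0.0027, "tz": 0.0003, "ax": 0, "ay": 0, "az": 0}, {"jaw": 0, "tx": -0.0036, "ty": -0.0036, "tz": 0.0003, "ax": 0, "ay": 0, "az": 0}, {"jaw": 0, "tx": -0.0044, "ty": -0.0044, "tz": 0.0003, "ax": 0, "ay": 0, "az": 0}, {"jaw": 0, "tx": -0.0044, "ty": -0.0044, "tz": 0.0003, "ax": 0, "ay": 0, "az": 0}]'

```text
time: 15.35
tool_pos: [0.4783, 0.2286, 0.1042]
ee_rot: [3.141, -0.002, 1.338]
wrist_force: [3.0, 3.2, 3.2]
width: 0.0137
```

```bash
python3 -c "
from h import *
fx()"
```

```text
t 15.35 saw e,n,z 0.5272 -0.055 0.1042 rpy [ 1.7999e+02 -9.0000e-02  7.6640e+01] F e,n,z 4.2 1.2 3.2 T [ 0.51 -0.47 -0.14] w 0.0137
tool axes of +e [0.705 0.709 0.001] +n [ 0.709 -0.705  0.001]
```

Gauge drag is felt (~4 N in +e). I'll continue in small steps, watching for the force to rise as the faces come flush.

step_arm --steps '[{"jaw": 0, "tx": -0.0006, "ty": -0.0006, "tz": 0, "ax": 0, "ay": 0, "az": 0}, {"jaw": 0, "tx": -0.0012, "ty": -0.0012, "tz": 0, "ax": 0, "ay": 0, "az": 0}, {"jaw": 0, "tx": -0.0015, "ty": -0.0015, "tz": 0, "ax": 0, "ay": 0, "az": 0}, {"jaw": 0, "tx": -0.0015, "ty": -0.0015, "tz": 0, "ax": 0, "ay": 0, "az": 0}]'

```text
time: 15.75
tool_pos: [0.4774, 0.2282, 0.1042]
ee_rot: [3.14, -0.004, 1.338]
wrist_force: [4.4, 5.0, 0.1]
width: 0.0135
```

```bash
python3 -c "
from h import *
fx()"
```

```text
t 15.75 saw e,n,z 0.5262 -0.0549 0.1042 rpy [179.88  -0.22  76.65] F e,n,z 6.4 1.9 0.1 T [ 0.83 -0.91 -0.15] w 0.0135
tool axes of +e [0.705 0.709 0.004] +n [ 0.709 -0.705  0.001]
```

step_arm --steps '[{"jaw": 0, "tx": -0.0007, "ty": -0.0007, "tz": 0, "ax": 0, "ay": 0, "az": 0}, {"jaw": 0, "tx": -0.0014, "ty": -0.0014, "tz": 0, "ax": 0, "ay": 0, "az": 0}, {"jaw": 0, "tx": -0.0014, "ty": -0.0014, "tz": 0, "ax": 0, "ay": 0, "az": 0}]'

```text
time: 16.05
tool_pos: [0.4773, 0.2283, 0.1045]
ee_rot: [3.136, -0.007, 1.338]
wrist_force: [7.1, 6.6, -0.8]
width: 0.0136
```

```bash
python3 -c "
from h import *
fx()"; python3 look.py 5; python3 fit.py w5.npz; python3 - <<'E'
from h import *
im,d=snapshot("top"); np.savez('top5.npz',im=im,d=d,P=cloud("top",d)); a=im[220:340,180:340]
w=cv2.imread('pics/w5.png'); cv2.imwrite('pics/c5.png',np.hstack([cv2.resize(w,(480,360)),cv2.resize(cv2.cvtColor(a,cv2.COLOR_RGB2BGR),(320,240)).repeat(1,0) if 0 else cv2.copyMakeBorder(cv2.resize(cv2.cvtColor(a,cv2.COLOR_RGB2BGR),(320,240)),0,120,0,0,0)]))
E
```

```text
t 16.05 saw e,n,z 0.5262 -0.0548 0.1045 rpy [179.69  -0.42  76.67] F e,n,z 9.5 1.9 -0.8 T [ 1.02 -1.23 -0.11] w 0.0136
tool axes of +e [0.705 0.709 0.009] +n [ 0.709 -0.705  0.001]
t 16.05 p [0.4773 0.2283 0.1045] rpy [179.69  -0.42  76.67] q [0.34 0.08 1.6  0.   1.46 0.57] F [ 7.1  6.6 -0.8] w 0.0136
t 16.1 p [0.4773 0.2283 0.1045] rpy [179.7   -0.42  76.67] q [0.34 0.08 1.59 0.   1.46 0.57] F [ 7.3  6.4 -0.1] w 0.0137
sq blade-edge: ang rel yaw 0.04 n at mid 0.0085 x 0.474 0.59
blade 5384 ang -2.4 n at .53 0.0064 [-0.0022  0.0118] [0.49  0.575]
fence 2536 ((0.428079217672348, 0.1896628737449646), (0.025243479758501053, 0.11382448673248291), 33.70629119873047)
```

View pics/c5.png

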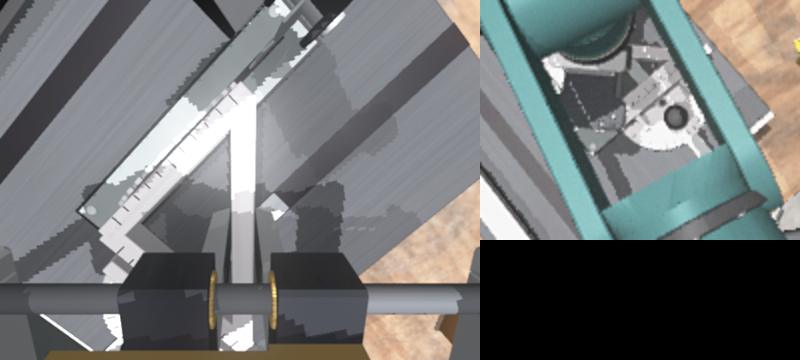

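Wrist view: corner near (105,240), blade leg alongside the blade. The fence, now at 33.7° in the noisy fit, bears on the other leg. The e-push rises without motion, so the gauge is seated. Next I'll check the blade contact with a light +n push.

step_arm --steps '[{"jaw": 0, "tx": 0.0001, "ty": -0.001, "tz": 0, "ax": 0, "ay": 0, "az": 0}, {"jaw": 0, "tx": 0.0004, "ty": -0.0015, "tz": 0, "ax": 0, "ay": 0, "az": 0}, {"jaw": 0, "tx": 0.0004, "ty": -0.0015, "tz": 0, "ax": 0, "ay": 0, "az": 0}]'

```text
time: 16.45
tool_pos: [0.477, 0.2288, 0.1045]
ee_rot: [3.134, -0.007, 1.339]
wrist_force: [6.1, 1.8, 1.6]
width: 0.0138
```

```bash
python3 -c "
from h import *
fx()"
```

```text
t 16.45 saw e,n,z 0.5262 -0.0542 0.1045 rpy [179.55  -0.42  76.7 ] F e,n,z 6.1 -1.7 1.6 T [ 0.39 -0.92  0.07] w 0.0138
tool axes of +e [0.705 0.71  0.011] +n [ 0.71  -0.705 -0.   ]
```

step_arm --steps '[{"jaw": 0, "tx": 0.0003, "ty": -0.0012, "tz": 0, "ax": 0, "ay": 0, "az": 0}, {"jaw": 0, "tx": 0.0006, "ty": -0.0017, "tz": 0, "ax": 0, "ay": 0, "az": 0}, {"jaw": 0, "tx": 0.0006, "ty": -0.0017, "tz": 0, "ax": 0, "ay": 0, "az": 0}]'

```text
time: 16.75
tool_pos: [0.477, 0.2288, 0.1046]
ee_rot: [3.13, -0.006, 1.339]
wrist_force: [7.7, 1.2, 0.2]
width: 0.0137
```

```bash
python3 -c "
from h import *
fx()"
```

```text
t 16.75 saw e,n,z 0.5262 -0.0542 0.1046 rpy [179.35  -0.36  76.71] F e,n,z 7.3 -3.0 0.2 T [ 0.12 -0.99  0.  ] w 0.0137
tool axes of +e [0.705 0.71  0.013] +n [ 0.71  -0.705 -0.004]
```

```bash
python3 -c "
from h import *
p=get_obs()['tool_pos']; q=p.copy(); q[:2]+= -e*.001+n*.001; q[2]=.1035
go(q,76.68)"
```

```text
delta t [-0.     -0.0014  0.0011] a [ 0.011 -0.006  0.   ] rows>= 0.1
```

step_arm --steps '[{"jaw": 0, "tx": 0, "ty": -0.001, "tz": 0.0005, "ax": 0.006, "ay": -0.003, "az": 0}, {"jaw": 0, "tx": 0, "ty": -0.0014, "tz": 0.001, "ax": 0.011, "ay": -0.006, "az": 0}, {"jaw": 0, "tx": 0, "ty": -0.0014, "tz": 0.001, "ax": 0.011, "ay": -0.006, "az": 0}, {"jaw": 0, "tx": 0, "ty": -0.0014, "tz": 0.001, "ax": 0.011, "ay": -0.006, "az": 0}]'

```text
time: 17.15
tool_pos: [0.477, 0.2287, 0.1042]
ee_rot: [3.138, -0.001, 1.339]
wrist_force: [5.8, 1.7, 1.5]
width: 0.0139
```

```bash
python3 -c "
from h import *
fx()
p=get_obs()['tool_pos']; q=p.copy(); q[:2]+= -e*.001+n*.0012; q[2]-=.001
go(q,76.68)"
```

```text
t 17.15 saw e,n,z 0.5262 -0.0542 0.1042 rpy [ 1.7979e+02 -3.0000e-02  7.6720e+01] F e,n,z 5.9 -1.6 1.5 T [ 0.33 -0.81  0.04] w 0.0139
tool axes of +e [0.704 0.71  0.003] +n [ 0.71  -0.704 -0.002]
delta t [ 0.0001 -0.0016  0.001 ] a [ 0.004 -0.001  0.001] rows>= 0.0
```

step_arm --steps '[{"jaw": 0, "tx": 0.0006, "ty": -0.0022, "tz": 0.0005, "ax": 0.004, "ay": 0, "az": 0.01}, {"jaw": 0, "tx": 0.0006, "ty": -0.0022, "tz": 0.0005, "ax": 0.004, "ay": 0, "az": 0.02}, {"jaw": 0, "tx": 0.0006, "ty": -0.0022, "tz": 0.0005, "ax": 0.004, "ay": 0, "az": 0.02}]'

```text
time: 17.45
tool_pos: [0.4769, 0.2287, 0.1042]
ee_rot: [3.137, 0.0, 1.32]
wrist_force: [6.8, -0.3, 2.1]
width: 0.0143
```

```bash
python3 -c "
from h import *
fx()"
```

```text
t 17.45 saw e,n,z 0.5262 -0.0542 0.1042 rpy [1.7974e+02 1.0000e-02 7.5620e+01] F e,n,z 5.7 -3.8 2.1 T [ 0.04 -1.17  0.43] w 0.0143
tool axes of +e [0.718 0.696 0.003] +n [ 0.696 -0.718 -0.003]
```

step_arm --steps '[{"jaw": 0, "tx": 0.0006, "ty": -0.0022, "tz": 0.0005, "ax": 0.002, "ay": 0, "az": -0.01}, {"jaw": 0, "tx": 0.0006, "ty": -0.0022, "tz": 0.0005, "ax": 0.002, "ay": 0, "az": -0.03}, {"jaw": 0, "tx": 0.0006, "ty": -0.0022, "tz": 0.0005, "ax": 0.002, "ay": 0, "az": -0.03}]'

```text
time: 17.75
tool_pos: [0.4769, 0.2288, 0.1042]
ee_rot: [3.134, 0.001, 1.349]
wrist_force: [7.0, 0.4, 1.6]
width: 0.0135
```

```bash
python3 -c "
from h import *
fx()"
```

```text
t 17.75 saw e,n,z 0.5262 -0.0541 0.1042 rpy [1.7958e+02 7.0000e-02 7.7310e+01] F e,n,z 6.2 -3.4 1.6 T [ 0.07 -1.04 -0.18] w 0.0135
tool axes of +e [0.697 0.717 0.004] +n [ 0.717 -0.697 -0.006]
```

```bash
python3 -c "
from h import *
p=get_obs()['tool_pos']; q=p.copy(); q[:2]+= -e*.001+n*.0015; q[2]-=.0006
go(q,76.8)"
```

```text
delta t [ 0.0004 -0.0018  0.0006] a [0.007 0.001 0.009] rows>= 0.1
```

step_arm --steps '[{"jaw": 0, "tx": 0.0004, "ty": -0.0018, "tz": 0.0006, "ax": 0.007, "ay": 0.001, "az": 0.009}, {"jaw": 0, "tx": 0.0004, "ty": -0.0018, "tz": 0.0006, "ax": 0.007, "ay": 0.001, "az": 0.009}, {"jaw": 0, "tx": 0.0004, "ty": -0.0018, "tz": 0.0006, "ax": 0.007, "ay": 0.001, "az": 0.009}, {"jaw": 0, "tx": 0.0004, "ty": -0.0018, "tz": 0.0006, "ax": 0.007, "ay": 0.001, "az": 0.009}]'

```text
time: 18.15
tool_pos: [0.4769, 0.2287, 0.1042]
ee_rot: [3.137, 0.0, 1.34]
wrist_force: [6.8, 0.8, 1.8]
width: 0.0137
```

```bash
python3 - <<'E'
from h import *
fx()
for c in("side","wrist"):
    im,d=snapshot(c); P=cloud(c,d); np.savez(c+'6.npz',im=im,d=d,P=P)
    x=P[...,:2]@e;y=P[...,:2]@n;h=P[...,2]
    # fence top/knob-side: top surface of fence near z=.122
    f=(abs(h-.121)<.005)&(d>0)&(x>.42)&(x<.475)&(y<-.005)&(y>-.16)
    if f.sum()>20:
        r=cv2.minAreaRect(C(P[f])); print(c,'fence',f.sum(),np.round(r[0],4),np.round(r[1],4),r[2])
    g=(abs(y-.012)<.03)&(x>.55)&(x<.68)&(h>.15)&(h<.3)&(d>0)
    lo=[np.percentile(x[g&(abs(h-a)<.008)],5) if (g&(abs(h-a)<.008)).sum()>5 else np.nan for a in (.16,.19,.22,.25,.28)]; print(c,'guard front x by z',np.round(lo,4))
    if c=="side": save('s6.png',cv2.resize(im[160:320,240:420],(720,640))[:600])
fx()
E
python3 fit.py wrist6.npz
```

```text
t 18.15 saw e,n,z 0.5262 -0.0542 0.1042 rpy [1.7975e+02 3.0000e-02 7.6790e+01] F e,n,z 6.2 -2.9 1.8 T [ 0.15 -0.98 -0.02] w 0.0137
tool axes of +e [0.704 0.711 0.003] +n [ 0.711 -0.704 -0.003]
side fence 128 [0.4134 0.2089] [0.0595 0.0642] 2.6462416648864746
side guard front x by z [0.5953 0.5906 0.5873 0.5833 0.5781]
wrist fence 652 [0.4063 0.1801] [0.0406 0.1001] 31.820165634155273
wrist guard front x by z [0.5935 0.5889 0.587     nan    nan]
t 18.25 saw e,n,z 0.5262 -0.0541 0.1042 rpy [1.7975e+02 3.0000e-02 7.6790e+01] F e,n,z 6.2 -3.2 2.7 T [ 0.13 -0.99  0.01] w 0.0136
tool axes of +e [0.704 0.711 0.003] +n [ 0.711 -0.704 -0.003]
sq blade-edge: ang rel yaw 0.44 n at mid 0.0094 x 0.473 0.589
blade 5533 ang -2.25 n at .53 0.0067 [-0.0022  0.0118] [0.49  0.575]
fence 2499 ((0.42768722772598267, 0.18982616066932678), (0.025601999834179878, 0.1129353940486908), 33.746238708496094)
```

View pics/s6.png

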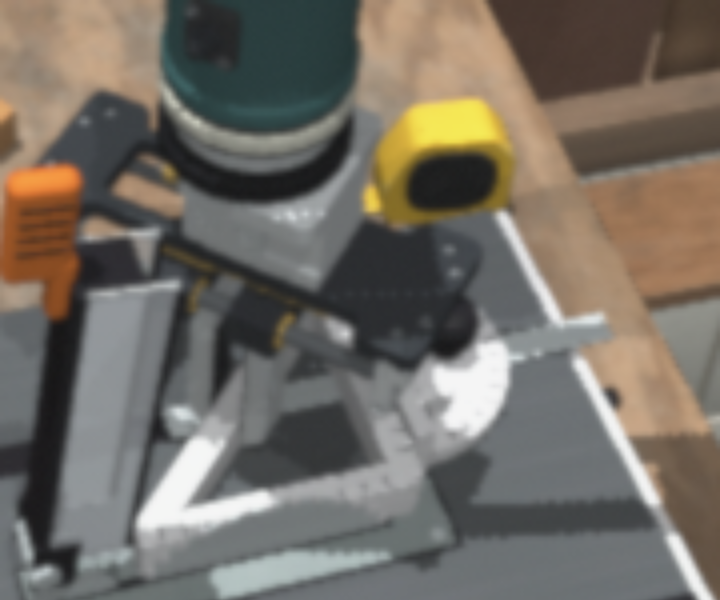

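```bash
python3 - <<'E'
from h import *
for t in("side2.npz","side6.npz","w4.npz","wrist6.npz"):
    z=np.load(t);P,d,im=z['P'],z['d'],z['im'];x=P[...,:2]@e;y=P[...,:2]@n;h=P[...,2]
    for lo,hi in((.096,.110),(.110,.118),(.119,.132)):
        print(t,lo,hi,[ (k.sum(),*np.percentile(y[k],[3,50,97]).round(4)) if (k:=(h>lo)&(h<hi)&(abs(x-a)<.01)&(abs(y-.008)<.025)&(d>0)).sum()>5 else 0 for a in(.49,.51,.53,.55,.57)])
E
```

```text
side2.npz 0.096 0.11 [(np.int64(44), np.float64(0.0109), np.float64(0.0125), np.float64(0.0138)), (np.int64(47), np.float64(0.0113), np.float64(0.0127), np.float64(0.0141)), (np.int64(48), np.float64(0.0112), np.float64(0.0127), np.float64(0.014)), (np.int64(50), np.float64(0.0113), np.float64(0.0126), np.float64(0.0139)), (np.int64(51), np.float64(0.0114), np.float64(0.0126), np.float64(0.0145))]
side2.npz 0.11 0.118 [(np.int64(13), np.float64(0.01), np.float64(0.012), np.float64(0.0138)), (np.int64(28), np.float64(0.0111), np.float64(0.0126), np.float64(0.0147)), (np.int64(28), np.float64(0.0117), np.float64(0.0129), np.float64(0.014)), (np.int64(28), np.float64(0.0111), np.float64(0.0129), np.float64(0.014)), (np.int64(19), np.float64(0.0107), np.float64(0.0127), np.float64(0.014))]
side2.npz 0.119 0.132 [0, (np.int64(28), np.float64(0.0101), np.float64(0.0125), np.float64(0.0135)), (np.int64(43), np.float64(0.0104), np.float64(0.0125), np.float64(0.014)), (np.int64(30), np.float64(0.0104), np.float64(0.0126), np.float64(0.0141)), 0]
side6.npz 0.096 0.11 [(np.int64(52), np.float64
[... 2671 characters left out ...]
oat64(-0.0034), np.float64(0.0034), np.float64(0.0105)), (np.int64(1168), np.float64(-0.0032), np.float64(0.0036), np.float64(0.0106)), (np.int64(1347), np.float64(-0.0153), np.float64(0.0029), np.float64(0.0102)), (np.int64(2389), np.float64(-0.0156), np.float64(-0.0012), np.float64(0.0112))]
wrist6.npz 0.119 0.132 [(np.int64(6), np.float64(0.0106), np.float64(0.0114), np.float64(0.0121)), (np.int64(151), np.float64(0.0104), np.float64(0.0114), np.float64(0.0126)), (np.int64(245), np.float64(0.0103), np.float64(0.0115), np.float64(0.0127)), (np.int64(245), np.float64(0.0104), np.float64(0.0115), np.float64(0.0128)), (np.int64(45), np.float64(0.0106), np.float64(0.0118), np.float64(0.0128))]
```

```bash
python3 - <<'E'
from h import *
im=np.load('wrist6.npz')['im']; a=np.load('side2.npz')['im']
save('z6.png',np.hstack([cv2.resize(im[90:310,80:330],(450,396)),cv2.resize(a[200:312,260:360],(350,396))]))
E
```

```text
(no output)
```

View pics/z6.png

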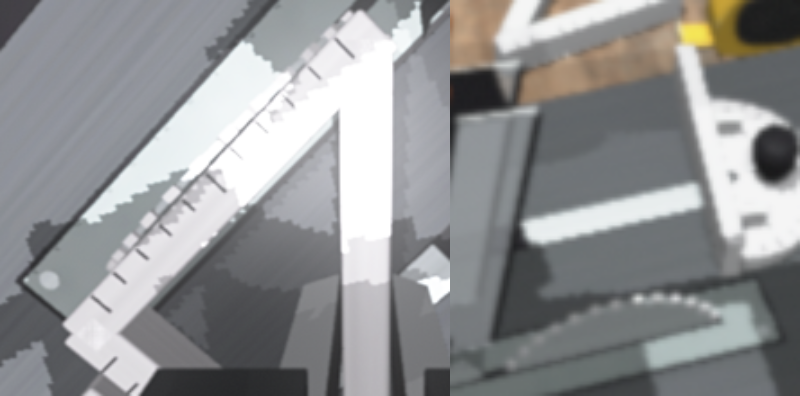

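The wrist crop shows the leg's edge along the blade, but a few blade-face points still appear below the square's top. That could mean a sub-millimetre gap, with friction on the fence giving the 3 N. I'll ease the gauge push and press toward the blade.

step_arm --steps '[{"jaw": 0, "tx": 0.0007, "ty": -0.0007, "tz": 0, "ax": 0, "ay": 0, "az": 0}, {"jaw": 0, "tx": 0.0014, "ty": -0.0014, "tz": 0, "ax": 0, "ay": 0, "az": 0}, {"jaw": 0, "tx": 0.0017, "ty": -0.0017, "tz": 0, "ax": 0, "ay": 0, "az": 0}, {"jaw": 0, "tx": 0.0017, "ty": -0.0017, "tz": 0, "ax": 0, "ay": 0, "az": 0}]'

```text
time: 18.65
tool_pos: [0.4769, 0.2288, 0.1043]
ee_rot: [3.134, 0.004, 1.34]
wrist_force: [8.0, -1.9, 1.4]
width: 0.0137
```

```bash
cat > gap.py <<'E'
from h import *
import sys
fx()
im,d=snapshot("wrist");P=cloud("wrist",d);np.savez(sys.argv[1],im=im,d=d,P=P)
x=P[...,:2]@e;y=P[...,:2]@n;h=P[...,2]
for a in np.arange(.49,.58,.015):
    k=(abs(x-a)<.004)&(abs(y-.01)<.012)&(d>0)
    top=k&(h>.1125)&(h<.1155)&(y<.0115)
    b=k&(h<.111)&(h>.09); t=k&(h>.12)
    print(round(a,3),'sqtop y',np.percentile(y[top],[50,90,98]).round(4),'low pts',b.sum(),(np.percentile(h[b],[0,50]).round(4),np.median(y[b]).round(4)) if b.any() else '','bladetop',np.percentile(y[t],[5,95]).round(4) if t.any() else '')
E
python3 gap.py w7.npz
```

```text
t 18.65 saw e,n,z 0.5262 -0.0541 0.1043 rpy [179.56   0.22  76.76] F e,n,z 5.8 -5.8 1.4 T [-0.32 -0.93  0.06] w 0.0137
tool axes of +e [0.704 0.71  0.003] +n [ 0.71  -0.704 -0.008]
0.49 sqtop y [0.0041 0.009  0.0108] low pts 146 (array([0.09  , 0.0908]), np.float64(0.0179)) bladetop [0.014  0.0185]
0.505 sqtop y [0.0042 0.0087 0.0097] low pts 153 (array([0.09  , 0.0908]), np.float64(0.0183)) bladetop [0.0001 0.0112]
0.52 sqtop y [0.0042 0.009  0.0101] low pts 154 (array([0.09  , 0.0907]), np.float64(0.0185)) bladetop [0.0103 0.0126]
0.535 sqtop y [0.0043 0.0092 0.0102] low pts 153 (array([0.0901, 0.0909]), np.float64(0.0183)) bladetop [0.0104 0.0124]
0.55 sqtop y [0.0043 0.0093 0.0103] low pts 175 (array([0.0901, 0.0907]), np.float64(0.0181)) bladetop [0.0105 0.0127]
0.565 sqtop y [0.0045 0.0094 0.0109] low pts 182 (array([0.09  , 0.0907]), np.float64(0.0183)) bladetop [0.0104 0.0128]
```

```bash
python3 -c "
from h import *
p=get_obs()['tool_pos']; q=p.copy(); q[:2]+= -e*.0009+n*.0018; q[2]-=.0006
go(q,76.7)"
```

```text
delta t [ 0.0006 -0.0019  0.0006] a [0.008 0.004 0.001] rows>= 0.1
```

step_arm --steps '[{"jaw": 0, "tx": 0.0006, "ty": -0.0019, "tz": 0.0006, "ax": 0.008, "ay": 0.004, "az": 0.001}, {"jaw": 0, "tx": 0.0006, "ty": -0.0019, "tz": 0.0006, "ax": 0.008, "ay": 0.004, "az": 0.001}, {"jaw": 0, "tx": 0.0006, "ty": -0.0019, "tz": 0.0006, "ax": 0.008, "ay": 0.004, "az": 0.001}, {"jaw": 0, "tx": 0.0006, "ty": -0.0019, "tz": 0.0006, "ax": 0.008, "ay": 0.004, "az": 0.001}, {"jaw": 0, "tx": 0.0006, "ty": -0.0019, "tz": 0.0006, "ax": 0.008, "ay": 0.004, "az": 0.001}]'

```text
time: 19.2
tool_pos: [0.4769, 0.2288, 0.1043]
ee_rot: [3.138, 0.001, 1.339]
wrist_force: [7.0, -0.7, 2.1]
width: 0.0136
```

```bash
python3 gap.py w8.npz; python3 fit.py w8.npz; python3 - <<'E'
from h import *
# gauge leg vs fence: outer edge (min x) of the square's gauge leg and fence top near edge (max x), by y
z=np.load('w8.npz');P,d=z['P'],z['d'];x=P[...,:2]@e;y=P[...,:2]@n;h=P[...,2]
for a in np.arange(-.13,-.005,.012):
    k=(abs(y-a)<.004)&(d>0)&(x>.43)&(x<.49); s=k&(abs(h-.114)<.002); f=k&(abs(h-.122)<.003)
    if s.sum()>5 and f.sum()>5: print(round(a,3),'leg min x',np.percentile(x[s],[2,10]).round(4),'fence',np.percentile(x[f],[50,98]).round(4),f.sum())
E
```

```text
t 19.2 saw e,n,z 0.5262 -0.0542 0.1043 rpy [1.7977e+02 4.0000e-02 7.6700e+01] F e,n,z 5.6 -4.2 2.1 T [-0.07 -1.05  0.07] w 0.0136
tool axes of +e [0.705 0.71  0.002] +n [ 0.71  -0.705 -0.003]
0.49 sqtop y [0.0044 0.0091 0.0107] low pts 144 (array([0.09  , 0.0907]), np.float64(0.0184)) bladetop [0.0135 0.0176]
0.505 sqtop y [0.0041 0.0089 0.0098] low pts 143 (array([0.09  , 0.0908]), np.float64(0.0184)) bladetop [-0.0003  0.0107]
0.52 sqtop y [0.0042 0.0092 0.0103] low pts 134 (array([0.09  , 0.0908]), np.float64(0.0183)) bladetop [0.0103 0.0126]
0.535 sqtop y [0.0042 0.0092 0.0102] low pts 148 (array([0.09  , 0.0908]), np.float64(0.0186)) bladetop [0.0106 0.0125]
0.55 sqtop y [0.0044 0.0092 0.0102] low pts 177 (array([0.09  , 0.0907]), np.float64(0.0182)) bladetop [0.0104 0.0127]
0.565 sqtop y [0.0045 0.0095 0.011 ] low pts 168 (array([0.09  , 0.0908]), np.float64(0.0182)) bladetop [0.0105 0.0127]
sq blade-edge: ang rel yaw 0.52 n at mid 0.0094 x 0.473 0.589
blade 5529 ang -2.24 n at .53 0.0067 [-0.0022  0.0117] [0.49  0.575]
fence 2491 ((0.4276390075683594, 0.18982666730880737), (0.025654233992099762, 0.11316688358783722), 33.710601806640625)
-0.106 leg min x [0.4596 0.4612] fence [0.46   0.4603] 7
-0.022 leg min x [0.459  0.4593] fence [0.4558 0.4602] 119
-0.01 leg min x [0.4586 0.4599] fence [0.4561 0.46  ] 201
```

```bash
python3 -c "
from h import *
print(close_job()); fx()"
```

```text
the job is handed in; nothing more can be done
None
the job is handed in; nothing more can be done
```

The job is handed in at about 19 s, with the gripper still holding the square and pressing it lightly against both faces.

- **Guard:** I swung it up by its tab until it stopped moving; the push rose to about 15 N there. The side camera put it at about 1.44 rad, against 1.45 for the stop. It had not moved in the later pictures.
- **Square:** It lies flat, its corner pressed home with about 4 N on the blade and 6 N on the gauge. The twist on the wrist is near zero, and the square's height matches it lying flat.
- **Gauge:** In the last wrist picture the front of the fence sat at the same distance along the saw, to within 0.3 mm, at two places 96 mm apart. That is about 0.2° off square. One of those two readings rests on only a few pixels.
- **Other things:** I saw no change in the tape measure. I did not measure the sanding block or the tape again after the move.

**Checks that disagreed:**
- One fit of the square's blade-side edge read 0.5° off the assumed saw direction, against about 0.2° for the blade itself. The wrist twist and the position readings do not support that difference.
- The rectangle fits of the fence and blade in the last pictures (33.7° and -2.2°) are unreliable because the square got mixed into them, so I did not use them.
- I gripped the guard's tab off its centre, so the angle worked out from the arm's position at the stop read about 0.06 rad too high. I relied on the camera and the rise in force instead.

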